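# Clear the label stand and put the scraper home

### The arm

A 6-joint arm with a two-finger parallel gripper is mounted at the origin on the work surface. World frame = base frame: x ahead of the robot, y to its left, z up, the work surface at z = 0. Lengths are in m, angles in rad, forces in N, time in s.
With the tool pointing down it reaches from about 0.375 to 0.975 m from the base axis. Payload 3.8 kg.
Tool frame: the origin (TCP) lies at the very end of the fingers, on their centre line; the grasp point (between the pads) lies 19 mm behind it; z points along the fingers, y is the direction in which the jaws open and shut (so a half turn about z gives the same grasp; the last joint's range is limited). The gripper opens to 85 mm and grips with 20 to 120 N. Pads are 22 mm wide; open, the fingers measure 114 mm over their backs; the gripper's body (76 mm by 85 mm) begins 54 mm behind the grasp point. The pads swing forward as they close: fully open they stand 13 mm farther back than shut.
Start: joints at [-0.037, 0.264, 1.604, -0, 1.274, -0.037], TCP at [0.675, -0, 0.231] pointing down, gripper open.
Joint ranges: [-2.63, 2.63], [-0.94, 2.18], [0.31, 2.57], [-1.31, 4.45], [0, 2.66], [-2.55, 2.55]. Speed limits (rad/s): [2.57, 2.57, 3.14, 3.14, 3.14, 3.14].

### API

Orientations are given as a rotation vector (axis times angle).
In Python, from workcell import status, read_camera, camera_info, order gives the robot as it stands.
- The arm moves only by the tool move_arm, never from a script. Its argument "deltas" is a list of rows, each a list of 3 entries, a list of its own where there are three numbers: the turn, a rotation vector about the world's x, y, z as a fraction of full scale, then the shift along the world's x, y, z as a fraction of full scale, then the closure, from -1 (fully open) to 1 (shut), so that 0 is half open. A call has 1 to 20 rows; each row is the pose to reach, as a shift and turn from the pose commanded when the call began; what a row does not reach only later rows make up. Full scale, the value 1, is 0.1 m for a shift and pi/2 rad for a turn. A row lasts 1/8 s, in which the tool goes at most 62.5 mm and 10.7 degrees, less where a joint would pass 70% of its speed; a pose out of reach is approached as far as the arm can. A call with a number of a shift or a turn outside -1 to 1 is refused whole. A call with a gripper value outside its range is refused whole. The fingers move at their own pace and stop on an object; "grip_force" is the grip in N (left out, the last holds). Time passes only in rows, so rows that repeat a pose let the fingers close. It gives the time, the measured TCP pose, the force and the opening at its end, in the units of the state.
- status.read_state(): the state, without advancing time (a new reading comes with each control period).
- read_camera(name): name is "scene" or "side" or "wrist"; returns (picture, depth): 384x512x3 uint8, red, green, blue; 384x512 float32, m along the optical axis (not along the pixel's ray), 0 where there is no reading.
- camera_info(name): a dict with "K" (3x3 intrinsics, pixels), "R" (3x3) and "t" (3): a world point X has camera coordinates R X + t. Camera axes: x right, y down, z forward; pixel columns grow to the right and rows downward; lengths in m; the calibration is good to about 2 mm. A picture is of the moment at which its call begins: read the wrist's pose just before it. camera_info takes no time and is no camera call; for the wrist camera it gives the pose at the moment of the call.
- order.finish_job(): hands the job in, once; it reports no verdict.
The state is a dict: "time": time; "q": joint angles; "joint_vel": joint speeds; "joint_torque": joint torques, N m; "tool_pos": TCP position; "tcp_rot": TCP orientation; "wrist_force": force on the tool from outside, world axes, zero at the start; "torque": the same for the moment, N m; "width": opening from 0.0 (shut) to 1.0 (fully open).
Only numpy, scipy, OpenCV 4.12 (cv2) and the standard library are available. Lean on these libraries where they do the work, as an engineer would, in place of code of your own. Each camera call takes 0.05 s, during which the arm holds its last target. There are 200 camera calls.

### The job

The label roll left on the post of the small stand hangs over the scraper's slot. Slide the roll up off the post and set it down flat in the shallow metal tray without dropping it, then slide the flat scraper, blade first, fully home into the leaning slot of the stand, so that its handle meets the mouth of the slot. Let go of both and leave the other things on the bench where they are.

Things in the scene. Friction and masses are not known exactly. Their poses are not given: they have to be found in the camera images.
- scraper: Flat label scraper lying loose, 0.16 kg. Black bar handle 100 long x 24 wide x 20 thick; steel blade 60 long x 46 wide x 3 thick, on the handle's middle plane. Origin: centre of the handle's front face, where the blade comes out (10 mm above the bench as it lies). x: along the handle to its far end (handle 0 to 100 mm, blade 0 to -60 mm); y: across the width; z: thickness, up as it lies.
- scraper_grip (a point): Good place to grip across the handle's 24 mm width, on its middle plane at scraper x = 65 mm: there the hand clears the post when the scraper is home.
- blade_tip (a point): Middle of the scraper blade's front edge, at scraper x = -60 mm.
- slot_block: Grey leaning block with one slot, fixed on the stand. Origin: centre of the slot's mouth, 64 mm above the bench. x: straight out of the slot, up at 35 degrees above level; y: along the slot's width, level; z: square to the slot's plane, mostly up. Block x 0 to -77 mm, 68 wide, 23 thick. With the scraper home its origin and axes coincide with these (turned over about its length serves as well).
- slot_floor (a point): Centre of the slot's bottom, at slot_block x = -65 mm. The slot is 52 mm wide (y), 7 mm thick (z) and 65 mm deep; its mouth flares to 14 mm thick over the first 6 mm. The handle of a seated scraper slopes up out of it at 35 degrees: a hand that took it squarely from above then leans 35 degrees from vertical, over the post.
- post_top (a point): Top centre of the upright aluminium post fixed on the same stand, 101 mm above the bench; 18 mm diameter, standing 26 mm above a collar 38 mm in diameter (its top 75 mm above the bench) on which the roll rests. Its axis is 20 mm behind the slot's mouth, on the block's side.
- label_roll: Wound white paper label roll on a card core: outside diameter 64 mm, bore 25 mm, height 28 mm, 0.08 kg. Starts on the post, resting on the collar. Origin: centre of its underside; z along its axis, up.
- tray: Shallow aluminium tray, fixed, 170 (x) x 150 (y) mm outside, 20 mm high, walls and floor 4 mm thick. Origin: centre of its underside; z up.
- fitting_a: Bystander: turned brass pipe fitting, 34 mm diameter, 36 mm high; origin at the centre of its foot.
- fitting_b: Bystander: a second such fitting.
- jar: Bystander: lidded clear jar, 60 mm diameter, 75 mm high; origin at the centre of its foot.
- stapler: Bystander: black stapler, 130 mm long (along its y), 45 mm high; origin at the centre of its underside.
- tape: Bystander: large card tape ring, 110 mm diameter, 48 mm high, lying flat; origin at the centre of its underside. Not the roll on the post.
- calculator: Bystander: desk calculator 140 x 95 x 18 mm; origin at the centre of its underside.
There are look-alikes about, which are no part of the job. Leave any orange look-alike of the label_roll alone.

How it is judged:
By the outcome, as a careful person would: the job done as asked, in the order asked, and still so for the second after the job is handed in, with the robot touching nothing.
It also fails if it takes over 61 s, if anything falls off the work surface, if the arm or the gripper's body presses on something with over 40 N, if the wrist force passes 120 N, or if a joint passes its speed limit or range.

## Working session

There is one attempt and no reset: what is moved stays moved. The work goes in short steps, Python scripts to look and compute and a tool call to move; the robot and the scene stay as the last step left them, time stands still between calls to the robot, and variables do not carry over. Pictures are saved under pics/ and viewed, about 8 in all and at most 12, crops included, and the job is handed in when it is done.

Besides the shell and the picture viewer there is one more tool, called after ">>>" as a command line: name --argument value ..., lists and objects as JSON in quotes. move_arm: Moves the arm, as the interface text tells. Its arguments: {"type":"object","properties":{"deltas":{"type":"array","items":{"type":"array"}},"grip_force":{"type":"number"}},"required":["deltas"]}

```bash
mkdir -p pics; cat > h.py <<'E'
import numpy as np, cv2
from workcell import status, read_camera, camera_info, order
def snap(name,tag):
    i=camera_info(name); p,d=read_camera(name)
    np.savez(f'pics/{tag}.npz',p=p,d=d,K=i['K'],R=i['R'],t=i['t'])
    return p,d
def load(tag): return np.load(f'pics/{tag}.npz')
def cloud(tag):
    f=load(tag); K,R,t,d=f['K'],f['R'],f['t'],f['d']
    v,u=np.mgrid[:d.shape[0],:d.shape[1]]
    c=np.stack([(u-K[0,2])/K[0,0]*d,(v-K[1,2])/K[1,1]*d,d],-1)
    w=(c-t)@R; w[d<=0]=np.nan
    return w,f['p']
def proj(tag,X):
    f=load(tag); c=f['R']@np.asarray(X)+f['t']; q=f['K']@c; return q[:2]/q[2]
E
python3 - <<'E'
from h import *
for n in ['scene','side','wrist']:
    snap(n,n+'0')
a=[load(n+'0')['p'] for n in ['scene','side']]
cv2.imwrite('pics/a.png',cv2.resize(a[0],(800,600),interpolation=cv2.INTER_CUBIC)[...,::-1])
cv2.imwrite('pics/b.png',cv2.resize(a[1],(800,600),interpolation=cv2.INTER_CUBIC)[...,::-1])
print(status.read_state())
for n in ['scene','side','wrist']:
    f=load(n+'0'); print(n,-f['R'].T@f['t'],f['R'][2])
E
```

```text
{'time': 0.15, 'q': array([-3.69036112e-02,  2.64592000e-01,  1.60510299e+00, -1.11279828e-05,
        1.27372271e+00, -3.68951481e-02]), 'joint_vel': array([ 1.44456931e-03, -1.01666643e-03, -4.61625337e-03,  1.26172016e-03,
       -3.69155677e-05,  2.49826808e-05]), 'joint_torque': array([-4.44535381e-04, -5.15905774e+01, -3.67958951e+01, -2.06692371e-04,
        8.09489022e-03,  2.50629785e-05]), 'tool_pos': array([6.74404271e-01, 1.40054466e-05, 2.30216970e-01]), 'tcp_rot': array([-2.22050636e+00, -2.22049482e+00,  1.96236611e-03]), 'wrist_force': array([-1.15106831,  0.18822965, -0.19022707]), 'torque': array([ 0.0487844 , -0.00352909, -0.03060862]), 'width': 0.9977368421772875}
scene [1.06156523 0.84827254 0.84021363] [-0.39681061 -0.69503642 -0.5995546 ]
side [ 0.46677815 -0.64795855  0.54780562] [ 0.12171062  0.80382522 -0.58228133]
wrist [0.67476473 0.07220039 0.37245236] [-0.00267928 -0.28594136 -0.95824337]
```

View pics/a.png

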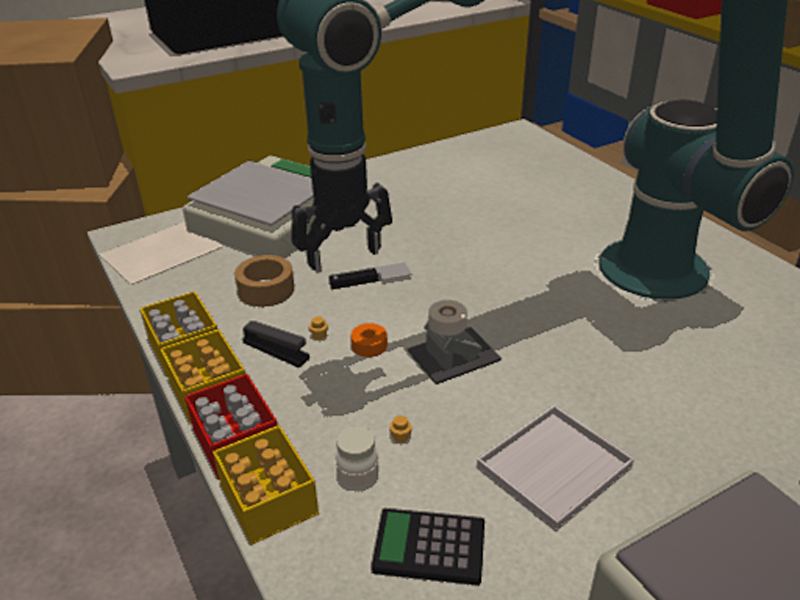

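View pics/b.png

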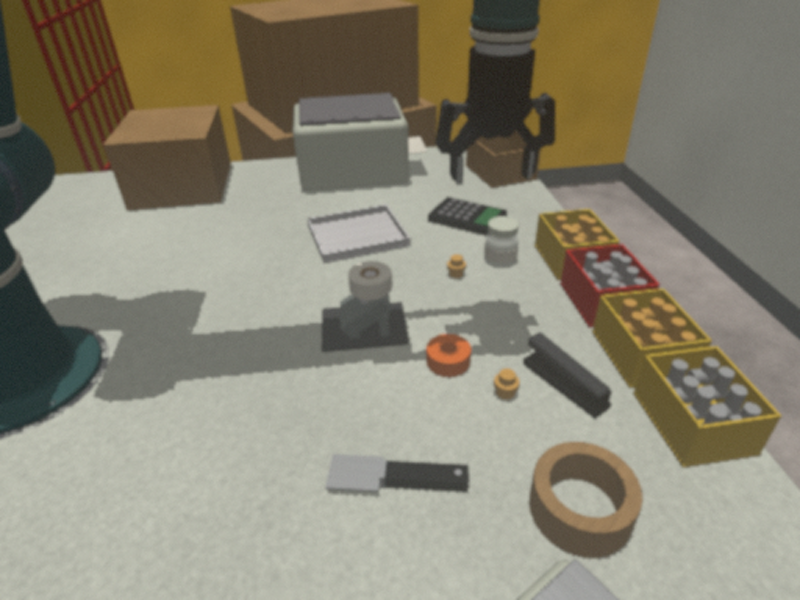

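Scene view (800x600): roll on post (447,315), tray (555,465), scraper (370,275) blade right; orange decoy at (369,339). Side view: scraper (400,472), stand (365,320). Now a merged top-down map and numerical fits.

```bash
python3 - <<'E'
from h import *
W=[];C=[]
for n in ['scene0','side0','wrist0']:
    w,p=cloud(n); 
    def at(u,v): return np.round(w[int(v*.64),int(u*.64)],4)
    if n=='scene0': print('roll',at(447,305),'tray',at(555,465),'scr',at(370,275),'blade',at(395,272))
    if n=='side0': print('roll',at(370,285),'tray',at(358,232),'scr',at(425,475),'blade',at(355,475))
    w=w.reshape(-1,3);p=p.reshape(-1,3); m=np.isfinite(w[:,0])&(w[:,2]<.13)&(w[:,2]>-.02); W.append(w[m]);C.append(p[m]); 
S=[]
for w,c in zip(W,C):
    im=np.zeros((600,800,3),np.uint8)
    # 1mm px: u=x 0.3..1.1 ; v = y .35..-.25
    u=((w[:,0]-.25)*1000).astype(int); v=((.3-w[:,1])*1000).astype(int)
    m=(u>=0)&(u<800)&(v>=0)&(v<600); o=np.argsort(w[m,2]); im[v[m][o],u[m][o]]=c[m][o]
    S.append(cv2.dilate(im,np.ones((3,3))))
out=np.where(S[1].any(-1,keepdims=True),S[1],S[0])
cv2.imwrite('pics/top.png',out[...,::-1])
for w in W:
  b=w[(abs(w[:,0]-.6)<.15)&(w[:,1]>-.1)&(w[:,1]<.2)&(abs(w[:,2])<.006)]
  print('bench z',np.median(b[:,2]),len(b))
E
```

```text
roll [0.501  0.0085 0.1031] tray [0.5047 0.3073 0.0045] scr [ 0.5105 -0.2558  0.0134] blade [ 0.4622 -0.2416  0.0122]
roll [ 0.503  -0.011   0.1027] tray [0.508  0.3219 0.0017] scr [ 0.5351 -0.2736  0.0194] blade [ 0.4573 -0.2538  0.0108]
bench z 0.0003684313148787609 7269
bench z -0.001164876209420867 6114
bench z -0.0002711166636201451 42375
```

View pics/top.png

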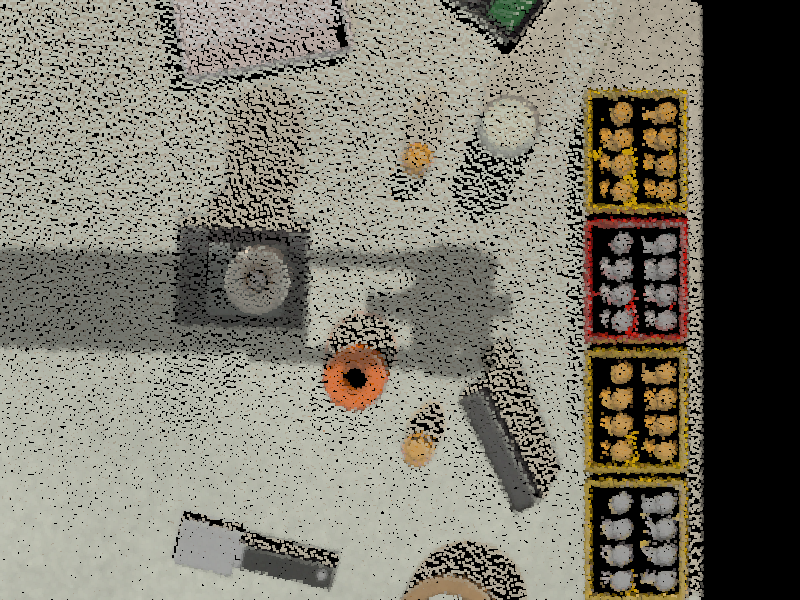

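```bash
python3 - <<'E'
from h import *
from scipy.optimize import least_squares
for n in ['scene0','side0','wrist0']:
    w,p=cloud(n); w=w.reshape(-1,3); p=p.reshape(-1,3).astype(int)
    def rect(m,name):
        q=w[m]
        if len(q)<30: print(n,name,len(q)); return
        r=cv2.minAreaRect((q[:,:2]*1000).astype(np.float32)); print(n,name,len(q),'c',np.round(r[0],1),'wh',np.round(r[1],1),'ang',round(r[2],2),'z',np.round(np.median(q[:,2]),4))
    near=lambda x,y,r:(np.hypot(w[:,0]-x,w[:,1]-y)<r)
    # roll: sides and top
    m=near(.507,.019,.05)&(w[:,2]>.08)&(w[:,2]<.12)
    top=w[m&(w[:,2]>.0995)]
    if len(top)>30:
        (c,r)=cv2.minEnclosingCircle((top[:,:2]*1000).astype(np.float32)); print(n,'roll top',np.round(c,1),round(r,1),np.median(top[:,2]),len(top))
    s=w[m&(w[:,2]<.099)]
    if len(s)>30:
        f=least_squares(lambda c:np.hypot(s[:,0]-c[0],s[:,1]-c[1])-.032,[.507,.019],loss='soft_l1',f_scale=.002); print(n,'roll side',f.x*1000,len(s))
    # scraper handle
    a=near(.5,-.255,.13)&(w[:,2]<.04)
    h=a&(p.max(1)<75)&(w[:,2]>.016); rect(h,'handle')
    b=a&(w[:,2]>.0075)&(w[:,2]<.015)&(p.min(1)>110)&(w[:,0]<.5); rect(b,'blade')
    t=near(.51,.31,.13)&(w[:,2]>.017)&(w[:,2]<.026); rect(t,'tray')
    k=near(.49,.025,.1)&(w[:,2]>.001)&(w[:,2]<.012)&(p.max(1)<85); rect(k,'stand')
    bl=near(.49,.025,.1)&(w[:,2]>.02)&(w[:,2]<.06); q=w[bl]; 
    if len(q)>30: rect(bl,'block')
E
```

```text
scene0 roll top [511.3  21.6] 33.3 0.10305437038408077 296
scene0 roll side [509.15115307  19.53618798] 162
scene0 handle 130 c [ 539.4 -266.5] wh [27.3 95.9] ang 76.86 z 0.0199
scene0 blade 151 c [ 458.1 -250.4] wh [50.4 56.4] ang 73.59 z 0.0119
scene0 tray 507 c [508.3 307.9] wh [172.8 152.4] ang 10.7 z 0.0195
scene0 stand 730 c [494.9  23.3] wh [104.  131.9] ang 88.82 z 0.0079
scene0 block 426 c [496.9  22.6] wh [74.4 77.6] ang 86.84 z 0.0408
side0 roll top [507.2  20.1] 33.0 0.10180046256478043 331
side0 roll side [507.42387903  20.95345442] 208
side0 handle 502 c [ 537.  -269.7] wh [22.5 88.9] ang 76.24 z 0.0188
side0 blade 742 c [ 457.6 -248.6] wh [48.6 60.3] ang 76.09 z 0.0104
side0 tray 162 c [506.  306.9] wh [170.3 152.6] ang 10.8 z 0.0186
side0 stand 846 c [491.4  16.1] wh [ 94.8 127.6] ang 87.61 z 0.0069
side0 block 550 c [496.4  19.7] wh [70.4 75.6] ang 86.68 z 0.0403
wrist0 roll top [507.5  21.7] 32.2 0.10269495832001564 2825
wrist0 roll side [507.46511317  21.46176735] 634
wrist0 handle 95 c [ 560.9 -266.1] wh [13.4 31.5] ang 77.93 z 0.0196
wrist0 blade 0
wrist0 tray 0
wrist0 stand 2811 c [474.5   9.1] wh [126.1 165.6] ang 87.49 z 0.0078
wrist0 block 989 c [495.8  22.4] wh [67.6 76.9] ang 87.5 z 0.0431
```

>>> move_arm --deltas '[[[0,0,0],[-0.5,0.1,0],-1],[[0,0,0],[-1,0.2,-0.3],-1],[[0,0,0],[-1,0.2,-0.6],-1],[[0,0,0],[-1,0.2,-0.6],-1]]' --grip_force 30

```text
time: 0.65
tool_pos: [0.572, 0.0202, 0.1683]
tcp_rot: [-2.218, -2.219, 0.007]
wrist_force: [0.4, 0.1, 0.3]
width: 1.004
```

>>> move_arm --deltas '[[[0,0,0],[-0.4,0.01,0],-1],[[0,0,0],[-0.675,0.01,0],-1],[[0,0,0],[-0.675,0.01,0],-1],[[0,0,0],[-0.675,0.01,0],-1]]'

```text
time: 1.15
tool_pos: [0.5097, 0.0209, 0.1729]
tcp_rot: [2.22, 2.22, 0.004]
wrist_force: [-0.1, 0.5, 0.3]
width: 0.997
```

```bash
python3 - <<'E'
from h import *
print(status.read_state())
p,d=snap('wrist','w1'); w,_=cloud('w1'); w=w.reshape(-1,3)
m=(np.hypot(w[:,0]-.507,w[:,1]-.02)<.05)&(w[:,2]>.0995)&(w[:,2]<.112)
top=w[m]; print(cv2.minEnclosingCircle((top[:,:2]*1000).astype(np.float32)),np.median(top[:,2]),len(top))
cv2.imwrite('pics/w1.png',cv2.resize(p,(640,480))[...,::-1])
E
```

```text
{'time': 1.15, 'q': array([-7.85636464e-03, -5.96407882e-03,  2.01824155e+00,  1.33151293e-05,
        1.12578743e+00, -7.72555882e-03]), 'joint_vel': array([-0.00202562,  0.01554316, -0.00506074, -0.0002597 , -0.00055403,
       -0.00055527]), 'joint_torque': array([ 3.82812240e-02, -3.47153592e+01, -3.41706491e+01,  1.11572615e-03,
        6.47036126e-02, -1.18078096e-04]), 'tool_pos': array([0.50966738, 0.02090073, 0.17290189]), 'tcp_rot': array([2.21981967, 2.21951664, 0.00389806]), 'wrist_force': array([-0.14009466,  0.45531659,  0.32162809]), 'torque': array([ 0.01143167, -0.02196002, -0.00623085]), 'width': 0.9974175998003362}
((507.3666687011719, 21.843955993652344), 31.837142944335938) 0.10261528999072306 3906
```

View pics/w1.png

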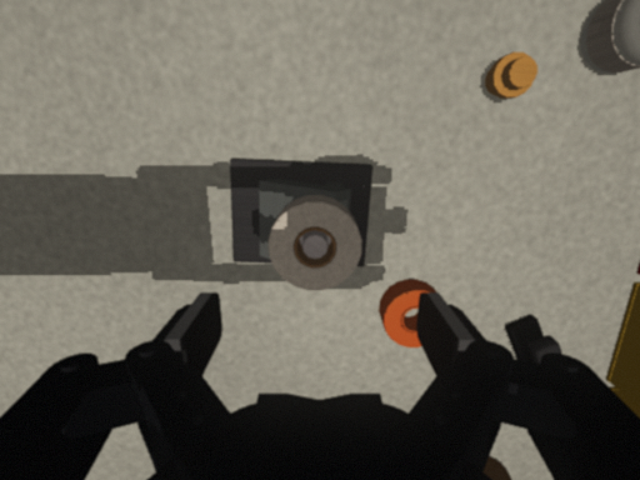

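The wrist view shows the roll centred at (316,245) with the post visible in its bore; everything agrees to within a millimetre, so I descend.

>>> move_arm --deltas '[[[0,0,0],[0,0,-0.3],-1],[[0,0,0],[0,0,-0.5],-1],[[0,0,0],[0,0,-0.5],-1],[[0,0,0],[0,0,-0.5],-1]]'

```text
time: 1.7
tool_pos: [0.5088, 0.0209, 0.1222]
tcp_rot: [2.221, 2.221, 0.001]
wrist_force: [-0.8, 0.2, -0.4]
width: 0.999
```

>>> move_arm --deltas '[[[0,0,0],[-0.01,0,-0.25],-1],[[0,0,0],[-0.01,0,-0.48],-1],[[0,0,0],[-0.01,0,-0.48],-1],[[0,0,0],[-0.01,0,-0.48],-0.5],[[0,0,0],[-0.01,0,-0.48],0],[[0,0,0],[-0.01,0,-0.48],0.2],[[0,0,0],[-0.01,0,-0.48],0.2],[[0,0,0],[-0.01,0,-0.48],0.2]]' --grip_force 30

```text
time: 2.7
tool_pos: [0.5084, 0.021, 0.0754]
tcp_rot: [2.219, 2.219, 0.004]
wrist_force: [-0.5, 0.3, 6.4]
width: 0.743
```

>>> move_arm --deltas '[[[0,0,0],[0,0,0.05],0.2],[[0,0,0],[0,0,0.15],0.2],[[0,0,0],[0,0,0.3],0.2],[[0,0,0],[0,0,0.5],0.2],[[0,0,0],[0,0,0.65],0.2],[[0,0,0],[0,0,0.65],0.2]]'

```text
time: 3.45
tool_pos: [0.508, 0.021, 0.1403]
tcp_rot: [2.22, 2.219, 0.004]
wrist_force: [-0.0, -0.2, -0.6]
width: 0.744
```

```bash
python3 - <<'E'
from h import *
p,d=snap('side','s2'); cv2.imwrite('pics/s2.png',cv2.resize(p[100:260,150:350],(800,600)[:1]+(640,))[:600,...,::-1])
w,_=cloud('s2'); w=w.reshape(-1,3)
m=(np.hypot(w[:,0]-.508,w[:,1]-.02)<.05)&(w[:,2]>.1)
print(np.percentile(w[m],[2,50,98],axis=0))
E
```

```text
[[ 0.46811833 -0.01817954  0.14937481]
 [ 0.5055716  -0.00655886  0.31935589]
 [ 0.54711701  0.03151119  0.44111634]]
```

View pics/s2.png

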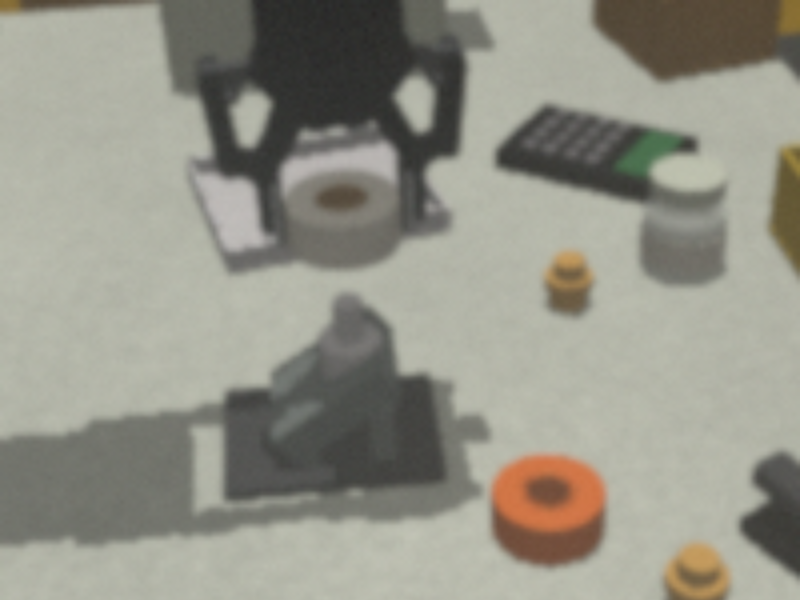

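Roll is held level, clear of the post. I now carry it to the tray centre (0.507, 0.307).

>>> move_arm --deltas '[[[0,0,0],[0,0.2,0],0.2],[[0,0,0],[0,0.5,0],0.2],[[0,0,0],[0,0.8,0],0.2],[[0,0,0],[0,1,0],0.2]]'

```text
time: 4.0
tool_pos: [0.5055, 0.122, 0.1371]
tcp_rot: [-2.22, -2.221, 0.003]
wrist_force: [-0.7, -0.1, -1.1]
width: 0.741
```

>>> move_arm --deltas '[[[0,0,0],[0,0.3,0],0.2],[[0,0,0],[0,0.6,0],0.2],[[0,0,0],[0,0.9,0],0.2],[[0,0,0],[0,1,0],0.2]]'

```text
time: 4.5
tool_pos: [0.5057, 0.2221, 0.1372]
tcp_rot: [-2.219, -2.223, 0.003]
wrist_force: [0.3, -0.0, -0.6]
width: 0.738
```

>>> move_arm --deltas '[[[0,0,0],[0,0.3,-0.1],0.2],[[0,0,0],[0,0.6,-0.3],0.2],[[0,0,0],[0,0.8,-0.6],0.2],[[0,0,0],[0,0.86,-0.8],0.2],[[0,0,0],[0,0.86,-1],0.2],[[0,0,0],[0,0.86,-1],0.2],[[0,0,0],[0,0.86,-1],0.2]]'

```text
time: 5.38
tool_pos: [0.5071, 0.3065, 0.0388]
tcp_rot: [2.222, 2.22, 0.001]
wrist_force: [0.6, 0.3, -0.6]
width: 0.74
```

>>> move_arm --deltas '[[[0,0,0],[0,0,-0.12],0.2],[[0,0,0],[0,0,-0.24],0.2],[[0,0,0],[0,0,-0.3],0.2],[[0,0,0],[0,0,-0.33],0.2],[[0,0,0],[0,0,-0.34],0.2],[[0,0,0],[0,0,-0.34],0.2]]'

```text
time: 6.12
tool_pos: [0.5068, 0.3072, 0.0045]
tcp_rot: [2.221, 2.221, 0.001]
wrist_force: [0.4, 0.2, -0.2]
width: 0.745
```

>>> move_arm --deltas '[[[0,0,0],[0,0,-0.01],0.2],[[0,0,0],[0,0,-0.015],0.2],[[0,0,0],[0,0,-0.015],0.2]]'

```text
time: 6.5
tool_pos: [0.5069, 0.3073, 0.0044]
tcp_rot: [2.221, 2.221, 0.001]
wrist_force: [-4.1, -0.6, 9.9]
width: 0.742
```

Contact with the tray floor (10 N). Release and rise.

>>> move_arm --deltas '[[[0,0,0],[0,0,0],0],[[0,0,0],[0,0,0],-0.6],[[0,0,0],[0,0,0],-1],[[0,0,0],[0,0,0],-1],[[0,0,0],[0,0,0.2],-1],[[0,0,0],[0,0,0.6],-1],[[0,0,0],[0,0,1],-1],[[0,0,0],[0,0,1],-1]]'

```text
time: 7.5
tool_pos: [0.5101, 0.309, 0.1088]
tcp_rot: [2.219, 2.219, 0.015]
wrist_force: [-0.3, -0.3, 0.3]
width: 1.003
```

```bash
python3 - <<'E'
from h import *
from scipy.optimize import least_squares
for n in ['scene','side']:
    p,d=snap(n,n+'3')
for n in ['scene3','side3','w1']:
    w,p=cloud(n); w=w.reshape(-1,3); p=p.reshape(-1,3).astype(int)
    def rect(m,name):
        q=w[m]
        if len(q)<30: print(n,name,len(q)); return
        r=cv2.minAreaRect((q[:,:2]*1000).astype(np.float32)); print(n,name,len(q),'c',np.round(r[0],1),'wh',np.round(r[1],1),'ang',round(r[2],2),'z',np.round(np.median(q[:,2]),4))
    near=lambda x,y,r:(np.hypot(w[:,0]-x,w[:,1]-y)<r)
    rect(near(.507,.307,.05)&(w[:,2]>.028)&(w[:,2]<.036),'roll')
    # post & collar
    for lo,hi,r in [(.08,.099,.009),(.066,.0735,.019)]:
        s=w[near(.508,.021,.03)&(w[:,2]>lo)&(w[:,2]<hi)]
        if n!='w1' and len(s)>10:
            f=least_squares(lambda c:np.hypot(s[:,0]-c[0],s[:,1]-c[1])-r,[.508,.021],loss='soft_l1',f_scale=.001); print(n,'cyl',r,f.x*1000,len(s))
    st=near(.49,.025,.1)&(w[:,2]>.003)&(w[:,2]<.012)&(p.max(1)<85); rect(st,'stand')
    # block upper surface: points within block, fit plane
    s=w[near(.49,.021,.045)&(w[:,2]>.025)&(w[:,2]<.075)]
    # expected top face normal
    best=None; rng=np.random.default_rng(0)
    for _ in range(400):
        a=s[rng.choice(len(s),3,False)]; nn=np.cross(a[1]-a[0],a[2]-a[0]); L=np.linalg.norm(nn)
        if L<1e-5: continue
        nn/=L; nn*=np.sign(nn[2]); 
        if nn[2]<.7 or nn[2]>.92: continue
        k=abs((s-a[0])@nn)<.0015
        if best is None or k.sum()>best.sum(): best=k
    if best is not None:
        q=s[best]; c=q.mean(0); nn=np.linalg.svd(q-c)[2][2]; nn*=np.sign(nn[2]); print(n,'top plane n',nn,'c',c,len(q),'tilt',np.degrees(np.arccos(nn[2])),'yaw',np.degrees(np.arctan2(-nn[1],-nn[0])))
E
```

```text
scene3 roll 434 c [509.7 307.5] wh [64.5 61.8] ang 19.29 z 0.0321
scene3 cyl 0.009 [508.90868221  20.20223036] 43
scene3 cyl 0.019 [510.09200089  19.47725416] 43
scene3 stand 673 c [496.   24.7] wh [ 98.6 133.1] ang 87.02 z 0.008
scene3 top plane n [-0.57385471  0.03062625  0.81838427] c [0.48871242 0.03165154 0.04985004] 138 tilt 35.07662192321465 yaw -3.0549394953340574
side3 roll 155 c [507.2 305.5] wh [62.7 60.1] ang 26.54 z 0.0308
side3 cyl 0.009 [507.4477405   21.19695372] 54
side3 cyl 0.019 [509.90227449  20.78875132] 81
side3 stand 582 c [491.7  17.1] wh [ 94.1 121.2] ang 86.13 z 0.0069
side3 top plane n [-0.57189169  0.02657587  0.81989854] c [0.48428166 0.01443419 0.04689674] 335 tilt 34.92536140423389 yaw -2.6606274072574885
w1 roll 0
w1 stand 3959 c [492.5  22.7] wh [ 99.2 130.1] ang 87.62 z 0.0077
w1 top plane n [-0.5705494   0.02453054  0.82089685] c [0.47622307 0.03741199 0.04157176] 1137 tilt 34.82532698041006 yaw -2.4618923895830385
```

Roll lies flat in the tray (top at z≈0.032, centre ≈ (0.508, 0.307)). Next the scraper: turn the hand +76° and go there.

>>> move_arm --deltas '[[[0,0,0.1],[0,-0.1,0.5],-1],[[0,0,0.22],[0,-0.5,1],-1],[[0,0,0.34],[0,-1,1],-1],[[0,0,0.45],[0,-1,1],-1]]'

```text
time: 8.1
tool_pos: [0.5058, 0.204, 0.2023]
tcp_rot: [-1.311, -2.854, 0.003]
wrist_force: [0.2, 0.9, -0.0]
width: 0.997
```

>>> move_arm --deltas '[[[0,0,0.1],[0,-0.5,0],-1],[[0,0,0.22],[0,-1,0],-1],[[0,0,0.34],[0,-1,0],-1],[[0,0,0.397],[0,-1,0],-1]]'

```text
time: 8.6
tool_pos: [0.5052, 0.1058, 0.201]
tcp_rot: [-0.373, -3.116, 0.002]
wrist_force: [-0.2, -0.3, 0.6]
width: 0.998
```

>>> move_arm --deltas '[[[0,0,0],[0.1,-0.5,0],-1],[[0,0,0],[0.4,-1,0.1],-1],[[0,0,0],[0.4,-1,0.2],-1]]'

```text
time: 8.98
tool_pos: [0.5467, 0.004, 0.2213]
tcp_rot: [-0.383, -3.116, 0.002]
wrist_force: [1.5, -0.1, 0.2]
width: 0.999
```

>>> move_arm --deltas '[[[0,0,0],[0,-0.5,0],-1],[[0,0,0],[0,-1,0],-1],[[0,0,0],[0,-1,0],-1]]'

```text
time: 9.35
tool_pos: [0.5454, -0.0948, 0.2216]
tcp_rot: [-0.382, -3.116, 0.0]
wrist_force: [0.1, 0.5, -0.4]
width: 1.003
```

>>> move_arm --deltas '[[[0,0,0],[0,-0.5,0],-1],[[0,0,0],[0,-1,0],-1],[[0,0,0],[0,-1,0],-1]]'

```text
time: 9.72
tool_pos: [0.546, -0.1939, 0.2218]
tcp_rot: [-0.38, -3.117, -0.001]
wrist_force: [-0.4, -0.3, -0.1]
width: 0.999
```

>>> move_arm --deltas '[[[0,0,0],[0,-0.5,0],-1],[[0,0,0],[0,-0.78,0],-1],[[0,0,0],[0,-0.78,0],-1],[[0,0,0],[0,-0.78,0],-1]]'

```text
time: 10.22
tool_pos: [0.5464, -0.2688, 0.2222]
tcp_rot: [-0.375, -3.118, -0.003]
wrist_force: [0.1, 0.2, 1.0]
width: 1.003
```

```bash
python3 - <<'E'
from h import *
from scipy.spatial.transform import Rotation as Ro
s=status.read_state(); print(s['q'],s['tool_pos'],Ro.from_rotvec(s['tcp_rot']).as_matrix())
p,d=snap('wrist','w4'); w,_=cloud('w4'); w=w.reshape(-1,3); q=p.reshape(-1,3).astype(int)
cv2.imwrite('pics/w4.png',cv2.resize(p,(640,480))[...,::-1])
a=(abs(w[:,0]-.51)<.13)&(abs(w[:,1]+.26)<.08)
for nm,m in [('handle',a&(q.max(1)<85)&(w[:,2]>.015)&(w[:,2]<.03)),('blade',a&(w[:,2]>.0075)&(w[:,2]<.015)&(q.min(1)>110)&(w[:,0]<.52))]:
    r=cv2.minAreaRect((w[m][:,:2]*1000).astype(np.float32)); print(nm,m.sum(),r,np.median(w[m][:,2]))
E
```

```text
[-4.98679794e-01  1.47272064e-01  1.76024033e+00  1.11797441e-03
  1.23587184e+00 -1.83051841e+00] [ 0.54643461 -0.26881155  0.22217055] [[-0.97149715  0.23704881 -0.00106823]
 [ 0.23704672  0.97149661  0.00178402]
 [ 0.00146069  0.00147995 -0.99999784]]
handle 1257 ((570.9808959960938, -281.6543273925781), (36.400535583496094, 165.18980407714844), 66.9618148803711) 0.019602526855573836
blade 1282 ((459.74688720703125, -247.57052612304688), (43.56985092163086, 54.83486557006836), 74.94093322753906) 0.011166270712851372
```

View pics/w4.png

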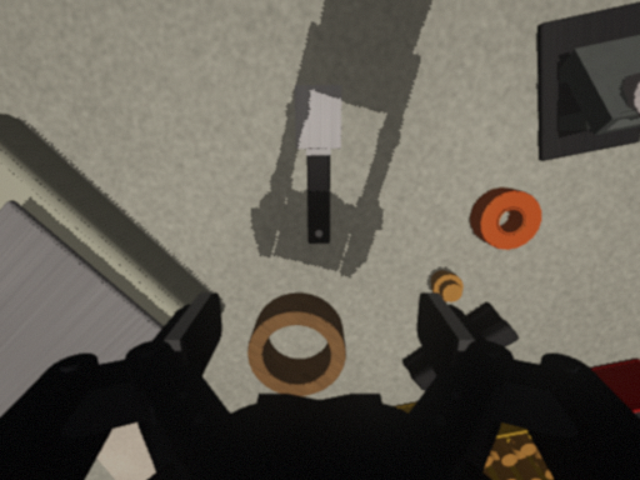

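Wrist picture: handle spans (307–329, 155–242), blade from (302–341,150) up to row 90; handle nearly aligned with the tool. Converting those pixels at the handle-top height.

```bash
python3 - <<'E'
from h import *
f=load('w4');K,R,t,p=f['K'],f['R'],f['t'],f['p']
o=-R.T@t
def hit(u,v,z):
    r=R.T@np.linalg.solve(K,[u*.8,v*.8,1]); return o+r*(z-o[2])/r[2]
for P in [(318,155.5),(318.5,242.5)]: print(hit(*P,.02)*1000)
# dark handle mask in image
g=p.max(2)[110:205,225:285]; 
m=(p.max(2)<45); lab=cv2.connectedComponents(m.astype(np.uint8))[1]; L=lab[int(190*.8),int(318*.8)]
v,u=np.nonzero(lab==L); print(len(u),u.min()/.8,u.max()/.8,v.min()/.8,v.max()/.8)
X=np.array([hit((a)/.8,(b)/.8,.02) for a,b in zip(u,v)]); print(X.mean(0)*1000,cv2.minAreaRect((X[:,:2]*1000).astype(np.float32)))
E
```

```text
[ 492.84365895 -257.01764665   20.        ]
[ 582.10341154 -278.24590406   20.        ]
1146 307.5 328.75 156.25 242.5
[ 537.11061407 -267.62826669   20.        ] ((537.8135375976562, -268.12445068359375), (22.72110939025879, 91.02696990966797), 76.80621337890625)
```

```bash
python3 - <<'E'
from h import *
for n in ['w4','scene0','side0']:
    w,_=cloud(n); w=w.reshape(-1,3); r=np.hypot(w[:,0]-.551,w[:,1]+.2715)
    for lo,hi in [(.03,.06),(.06,.14)]:
        m=(w[:,2]>lo)&(w[:,2]<hi); m&=~((n=='w4')&(np.arange(len(w))//512>225))
        i=np.argmin(np.where(m,r,9)); print(n,lo,r[i],w[i])
E
```

```text
w4 0.03 0.16322617740169565 [ 0.65593267 -0.14647233  0.03121283]
w4 0.06 0.173648756402715 [ 0.56974929 -0.44413359  0.06096147]
scene0 0.03 0.10545577174259387 [ 0.64692917 -0.31530085  0.04830809]
scene0 0.06 0.15858506160056443 [ 0.62860336 -0.40980018  0.06018234]
side0 0.03 0.10208942089724823 [ 0.64420516 -0.3131539   0.04204674]
side0 0.06 0.16205230038887283 [ 0.63020906 -0.41287493  0.06036924]
```

>>> move_arm --deltas '[[[0,0,0],[0.04,-0.027,-0.4],-1],[[0,0,0],[0.04,-0.027,-0.9],-1],[[0,0,0],[0.04,-0.027,-1],-1],[[0,0,0],[0.04,-0.027,-1],-1],[[0,0,0],[0.04,-0.027,-1],-1]]'

```text
time: 10.9
tool_pos: [0.5522, -0.2742, 0.1254]
tcp_rot: [0.376, 3.115, -0.002]
wrist_force: [-0.5, -0.1, 0.0]
width: 0.995
```

>>> move_arm --deltas '[[[0,0,0],[-0.01,0.02,-0.4],-1],[[0,0,0],[-0.01,0.02,-0.8],-1],[[0,0,0],[-0.01,0.02,-0.95],-1],[[0,0,0],[-0.01,0.02,-0.95],-1],[[0,0,0],[-0.01,0.02,-0.95],-1]]'

```text
time: 11.52
tool_pos: [0.5512, -0.2727, 0.03]
tcp_rot: [0.376, 3.116, -0.002]
wrist_force: [0.4, -0.1, 0.4]
width: 0.999
```

>>> move_arm --deltas '[[[0,0,0],[0,0.01,-0.2],-1],[[0,0,0],[0,0.01,-0.265],-1],[[0,0,0],[0,0.01,-0.265],-0.5],[[0,0,0],[0,0.01,-0.265],0],[[0,0,0],[0,0.01,-0.265],0.4],[[0,0,0],[0,0.01,-0.265],0.7],[[0,0,0],[0,0.01,-0.265],0.7],[[0,0,0],[0,0.01,-0.265],0.7],[[0,0,0],[0,0.01,-0.265],0.7]]' --grip_force 60

```text
time: 12.65
tool_pos: [0.5501, -0.2711, 0.0019]
tcp_rot: [0.376, 3.118, -0.001]
wrist_force: [1.5, 0.9, 3.5]
width: 0.263
```

>>> move_arm --deltas '[[[0,0,0],[0,0,0.1],0.7],[[0,0,0],[0,0,0.3],0.7],[[0,0,0],[0,0,0.6],0.7],[[0,0,0],[0,0,0.9],0.7],[[0,0,0],[0,0,1],0.7],[[0,0,0],[0,0,1],0.7]]'

```text
time: 13.4
tool_pos: [0.55, -0.2709, 0.1024]
tcp_rot: [0.376, 3.117, -0.001]
wrist_force: [-1.1, -0.2, -1.8]
width: 0.269
```

>>> move_arm --deltas '[[[0,0,0],[0.1,0.2,0.1],0.7],[[0,0,0],[0.4,0.5,0.3],0.7],[[0,0,0],[0.7,0.8,0.6],0.7],[[0,0,0],[1,1,0.9],0.7],[[0,0,0],[1,1,1],0.7],[[0,0,0],[1,1,1],0.7],[[0,0,0],[1,1,1],0.7]]'

```text
time: 14.28
tool_pos: [0.6477, -0.1706, 0.1992]
tcp_rot: [-0.377, -3.115, -0.001]
wrist_force: [-0.3, 0.2, -2.2]
width: 0.264
```

```bash
python3 - <<'E'
from h import *
from scipy.spatial.transform import Rotation as Ro
s=status.read_state(); M=Ro.from_rotvec(s['tcp_rot']).as_matrix(); T=s['tool_pos']; print(T,s['width'],s['wrist_force'])
np.savez('pics/st5.npz',M=M,T=T)
for c in ['wrist','scene']:
    p,d=snap(c,c+'5')
f=load('wrist5')
cv2.imwrite('pics/w5.png',cv2.resize(f['p'],(640,480),interpolation=cv2.INTER_CUBIC)[...,::-1])
w,_=cloud('wrist5'); q=((w-T)@M)  # tool frame
np.set_printoptions(precision=1,suppress=True)
for (v,u) in [(r,c) for r in range(150,330,12) for c in (230,256,280)]: print(v,u,q[v,u]*1000,f['p'][v,u])
E
```

```text
[ 0.64774569 -0.17062698  0.19915223] 0.26409768260969635 [-0.33271538  0.15159293 -2.16057306]
150 230 [ 22.7 -32.9 200.1] [137 132 119]
150 256 [ 54.2  -0.  -17.2] [47 45 44]
150 280 [ 54.1  11.3 -16.3] [63 59 53]
162 230 [  7.3 -33.2 198.9] [78 76 69]
162 256 [ 48.5   0.  -17.3] [45 43 43]
162 280 [ 48.6  11.4 -17.8] [55 52 48]
174 230 [ -8.5 -33.5 198.4] [86 82 74]
174 256 [ 42.7   0.  -17.5] [40 37 38]
174 280 [ 42.4  11.7 -16.2] [81 57 32]
186 230 [-25.2 -34.1 199.4] [100  98  88]
186 256 [ 36.9   0.  -18. ] [37 36 35]
186 280 [ 36.3  11.9 -16. ] [88 61 33]
198 230 [-42.1 -34.5 199.7] [99 98 87]
198 256 [ 31.1   0.  -19.1] [20 20 20]
198 280 [-42.   33.  199.8] [100  97  88]
210 230 [-59.9 -35.1 200.9] [100  97  89]
210 256 [ 24.4   0.  -17.8] [20 17 17]
210 280 [-59.1  33.4 199.1] [166 160 144]
222 230 [-77.2 -35.5 199.7] [180 174 158]
222 256 [ 17.6   0.1 -17.1] [19 17 18]
222 280 [-77.1  34.  199.7] [187 182 164]
234 230 [ 10.8 -13.3 -17.1] [38 36 34]
234 256 [ 10.6   0.1 -16.7] [19 17 15]
234 280 [ 10.2  12.6 -15.8] [37 36 35]
246 230 [ 11.7 -12.  -31.4] [16 15 14]
246 256 [  4.    0.1 -17.2] [12 13 13]
246 280 [ 11.1  11.3 -30.1] [11 10 12]
258 230 [  9.6 -11.4 -38.3] [13 10 10]
258 256 [ -2.9   0.1 -17.5] [12 11 11]
258 280 [  6.4  11.2 -32.9] [12 10 13]
270 230 [  2.7 -11.7 -37. ] [18 18 17]
270 256 [-10.3   0.1 -17.3] [16 17 16]
270 280 [nan nan nan] [16 13 15]
282 230 [ -3.2 -11.8 -37.6] [14 13 11]
282 256 [-17.1   0.1 -18.3] [10  6  9]
282 280 [ -3.5  11.1 -37.1] [11 10  6]
294 230 [ -9.9 -12.  -37.3] [39 39 34]
294 256 [-25.    0.1 -18. ] [82 78 75]
294 280 [ -9.7  11.2 -37.5] [24 18 17]
306 230 [-202.7  -37.2  182.7] [74 56 18]
306 256 [-33.8   0.1 -16.9] [26 21  7]
306 280 [-184.8   33.5  161.6] [74 58 18]
318 230 [  9.6  -8.2 -73.6] [ 8  8 10]
318 256 [-192.4    0.7  148. ] [75 56 20]
318 280 [  9.5   7.5 -73.4] [11 12 12]
```

View pics/w5.png

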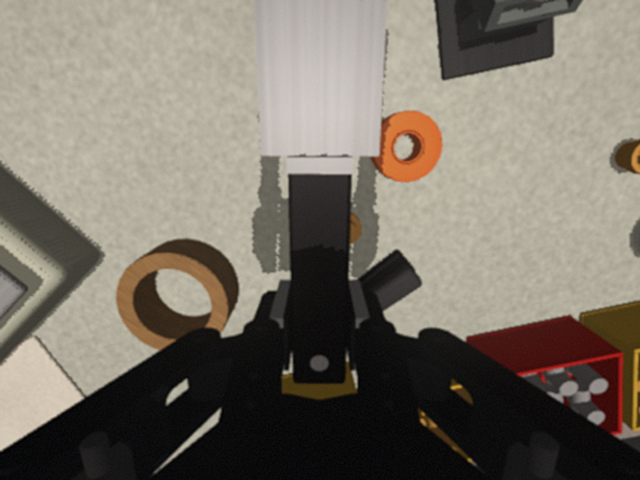

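Picture: handle held centred, blade base at row 156, ferrule rows 157–175, far end row 383. Getting the in-hand pose and the required motion.

```bash
cat > plan.py <<'E'
from h import *
from scipy.spatial.transform import Rotation as Ro
# scraper pose in tool: x_s=-tx.. built from in-hand numbers
def target(d,mouth,yaw,hand,pitch=35):
    """TCP pose with scraper origin d m out of mouth along slot x; hand=(tool pos of scraper origin, yaw in hand deg)"""
    a,p=np.radians(yaw),np.radians(pitch)
    x=np.array([np.cos(a)*np.cos(p),np.sin(a)*np.cos(p),np.sin(p)]); y=np.array([-np.sin(a),np.cos(a),0]); S=np.c_[x,y,np.cross(x,y)]
    # scraper axes in tool: x=-tx, y=ty, z=-tz, then in-hand yaw
    H=np.diag([-1.,1,-1])@Ro.from_euler('z',hand[1],degrees=True).as_matrix()
    M=S@H.T
    return np.asarray(mouth)+d*x-M@np.asarray(hand[0]), M
def delta(d,mouth,yaw,hand,pitch=35):
    s=status.read_state(); M0=Ro.from_rotvec(s['tcp_rot']).as_matrix(); T,M=target(d,mouth,yaw,hand,pitch)
    return (T-s['tool_pos'])/.1, Ro.from_matrix(M@M0.T).as_rotvec()/(np.pi/2), T
E
python3 - <<'E'
from plan import *
np.set_printoptions(precision=3,suppress=True)
z=np.load('pics/st5.npz'); M,T=z['M'],z['T']
w,p=cloud('wrist5'); q=(w-T)@M*1000
for v in range(110,150,3): print(v,q[v,256],p[v,256])
for v in (20,60,100,120):
    r=q[v,190:330]; m=np.abs(r[:,2]+8)<6; print(v,'blade y',r[m][:,1].min(),r[m][:,1].max(),'x',np.median(r[m][:,0]),'z L/R',np.median(r[m][:10,2]),np.median(r[m][-10:,2]),p[v,190:330][m][0])
for v in (150,180,210):
    r=q[v,215:300]; m=np.abs(r[:,2]+17.4)<2.5; print(v,'handle y',np.percentile(r[m][:,1],[1,99]),r[m][:,0].mean())
b=q[5:118,212:302].reshape(-1,3); b=b[abs(b[:,2]+8)<6]; A=np.c_[b[:,:2],np.ones(len(b))]; print('blade plane z=ax+by+c',np.linalg.lstsq(A,b[:,2],rcond=None)[0])
hand=(np.array([.066,0,-.0075]),0)
for d in (.095,.065,0): print(d,delta(d,[.5280,.0203,.064],-2.5,hand))
E
```

```text
110 [72.17  -0.017 -9.467] [206 200 194]
113 [70.784 -0.013 -8.789] [204 197 193]
116 [69.371 -0.009 -7.909] [203 196 191]
119 [68.    -0.009 -9.183] [204 196 192]
122 [66.542 -0.004 -8.016] [202 194 190]
125 [ 65.636  -0.022 -17.781] [130 123 120]
128 [ 64.355  -0.022 -18.578] [200 193 189]
131 [ 62.945  -0.017 -17.549] [199 193 188]
134 [ 61.513  -0.013 -16.625] [197 192 187]
137 [ 60.343  -0.015 -18.701] [200 193 189]
140 [ 58.88   -0.011 -17.714] [61 58 57]
143 [ 57.495  -0.008 -17.64 ] [53 48 48]
146 [nan nan nan] [50 45 46]
149 [ 54.794  -0.005 -18.205] [47 45 44]
20 blade y -23.050664982181353 22.71536079302956 x 110.00341107310601 z L/R -9.435921297390564 -9.297093931760887 [173 168 162]
60 blade y -22.926214332431435 22.559244019730034 x 94.00414524352223 z L/R -8.817998277954874 -9.246673577204096 [186 180 173]
100 blade y -22.72806793922759 22.705314964326156 x 76.71053912027222 z L/R -9.507762103184854 -9.129924945604932 [188 181 176]
120 blade y -22.902914281064607 22.51567965441892 x 67.52937731386841 z L/R -8.74335263617192 -9.385853887507535 [186 179 174]
150 handle y [-11.57   11.042] 54.25050756607328
180 handle y [-11.408  11.468] 39.73918457769251
210 handle y [-11.88   11.427] 24.239596193980315
blade plane z=ax+by+c [ 0.     0.001 -9.2  ]
0.095 (array([ 0.162,  1.853, -0.491]), array([-0.056, -0.388,  0.122]), array([0.664, 0.014, 0.15 ]))
0.065 (array([-0.083,  1.864, -0.663]), array([-0.056, -0.388,  0.122]), array([0.64 , 0.015, 0.133]))
0 (array([-0.615,  1.887, -1.036]), array([-0.056, -0.388,  0.122]), array([0.586, 0.018, 0.096]))
```

Held squarely (blade plane level, centred within 0.2 mm). Moving to the pre-insertion pose, 95 mm out.

>>> move_arm --deltas '[[[-0.01,-0.06,0.02],[0.04,0.15,0],0.7],[[-0.02,-0.15,0.05],[0.1,0.4,0],0.7],[[-0.03,-0.24,0.08],[0.16,0.7,0],0.7],[[-0.045,-0.32,0.1],[0.16,0.95,0],0.7],[[-0.056,-0.388,0.122],[0.16,1,0],0.7],[[-0.056,-0.388,0.122],[0.16,1,0],0.7]]'

```text
time: 15.12
tool_pos: [0.6611, -0.0701, 0.197]
tcp_rot: [0.055, 2.534, -0.017]
wrist_force: [-0.1, -0.4, -2.3]
width: 0.263
```

>>> move_arm --deltas '[[[0,0,0],[0,0.2,-0.1],0.7],[[0,0,0],[0,0.5,-0.25],0.7],[[0,0,0],[0,0.75,-0.4],0.7],[[0,0,0],[0,0.853,-0.49],0.7],[[0,0,0],[0,0.853,-0.49],0.7],[[0,0,0],[0,0.853,-0.49],0.7]]'

```text
time: 15.88
tool_pos: [0.6665, 0.0138, 0.1531]
tcp_rot: [0.055, 2.526, -0.019]
wrist_force: [0.2, -0.2, -1.6]
width: 0.267
```

```bash
python3 - <<'E'
from plan import *
np.set_printoptions(precision=3,suppress=True)
s=status.read_state(); M=Ro.from_rotvec(s['tcp_rot']).as_matrix(); T=s['tool_pos']; np.savez('pics/st6.npz',M=M,T=T)
hand=(np.array([.066,0,-.0075]),0)
print(T,s['q'],s['width'],delta(.095,[.5280,.0203,.064],-2.5,hand))
for c in ['wrist','side','scene']: snap(c,c+'6')
f=load('wrist6'); a=cv2.resize(f['p'],(800,600),interpolation=cv2.INTER_CUBIC)[...,::-1]; cv2.imwrite('pics/w6.png',a)
w,p=cloud('wrist6'); q=w.reshape(-1,3)
yaw=np.radians(-2.5); e=np.array([np.cos(yaw),np.sin(yaw),0]); n=np.array([-.5736*e[0],-.5736*e[1],.8192]); l=np.array([-e[1],e[0],0])
m0=np.array([.528,.0203,.064]); r=(q-m0); X=np.c_[r@np.cross(l,n),r@l,r@n]*1000
m=(X[:,0]<-1)&(X[:,0]>-70)&(abs(X[:,1])<45)&(abs(X[:,2]-11.5)<3)
b=X[m]; print('top',len(b),np.median(b[:,2]),'y ext by x:')
for x in range(-70,0,10):
    k=b[(b[:,0]>x)&(b[:,0]<x+10)]; 
    if len(k)>20: print(x,np.percentile(k[:,1],[1,99]),np.median(k[:,2]))
E
```

```text
[0.667 0.014 0.153] [-0.004  0.007  2.177 -0.071  0.344 -1.472] 0.26661086106162896 (array([-0.025,  0.006, -0.029]), array([0.001, 0.003, 0.   ]), array([0.664, 0.014, 0.15 ]))
top 0 nan y ext by x:
  return _methods._mean(a, axis=axis, dtype=dtype,
  ret = ret.dtype.type(ret / rcount)
```

View pics/w6.png

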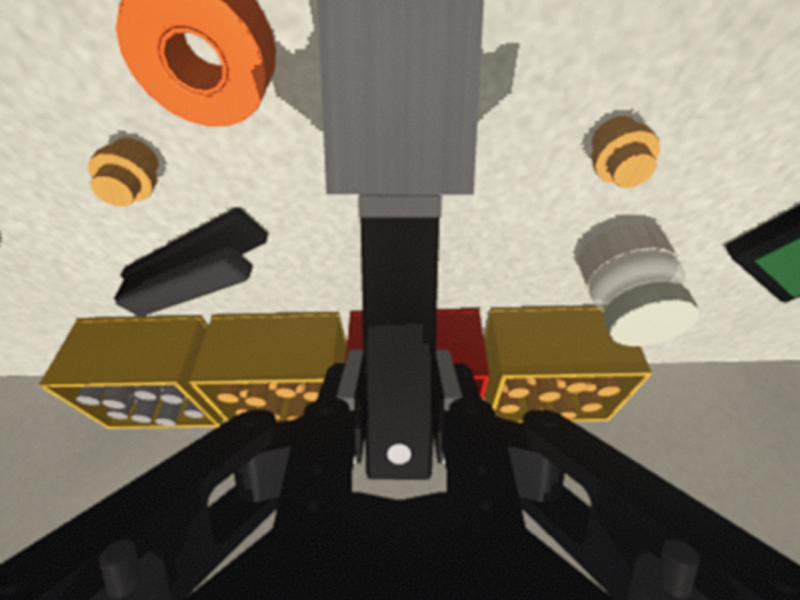

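The wrist camera no longer sees the stand here. I'll compare blade and block within the same fixed-camera clouds (calibration errors cancel), plus w1 for lateral edges.

```bash
python3 - <<'E'
from plan import *
np.set_printoptions(precision=2,suppress=True)
yaw=np.radians(-2.5); e=np.array([np.cos(yaw),np.sin(yaw),0]); n=np.array([-.5736*e[0],-.5736*e[1],.8192]); l=np.array([-e[1],e[0],0]); x=np.cross(l,n)
m0=np.array([.528,.0203,.064])
z=np.load('pics/st6.npz'); O=z['T']+z['M']@[.066,0,-.0075]-m0; print('FK origin in slot frame',O@x*1e3,O@l*1e3,O@n*1e3)
for t in ['w1','w4','side6','scene6','side3','scene3']:
    w,p=cloud(t); r=w.reshape(-1,3)-m0; X=np.c_[r@x,r@l,r@n]*1000; B=X
    k=B[(B[:,0]<-3)&(B[:,0]>-74)&(abs(B[:,1])<40)&(abs(B[:,2]-11.5)<2.5)]
    if len(k)>30: print(t,'block top z',np.median(k[:,2]),len(k),'y',[np.round(np.percentile(k[(k[:,0]>a)&(k[:,0]<a+15)][:,1],[0,2,98,100]),1).tolist() for a in (-75,-60,-45,-30,-15) if ((k[:,0]>a)&(k[:,0]<a+15)).sum()>20])
    for sgn in (1,-1):
        s=B[(B[:,0]<-4)&(B[:,0]>-72)&(abs(B[:,2])<9)&(abs(B[:,1]-sgn*34)<5)]
        if len(s)>15: print(t,'side face',sgn,np.median(s[:,1]),len(s))
    if t.endswith('6'):
        k=B[(B[:,0]>40)&(B[:,0]<88)&(abs(B[:,1])<30)&(abs(B[:,2])<9)]
        if len(k)>20:
            A=np.c_[k[:,0]-65,k[:,1],np.ones(len(k))]; print(t,'blade',len(k),'z',np.median(k[:,2]),'slopes',np.linalg.lstsq(A,k[:,2],rcond=None)[0],'y',[np.percentile(k[(k[:,0]>a)&(k[:,0]<a+12)][:,1],[1,99]) for a in (40,52,64,76)],'tip x',np.percentile(B[(abs(B[:,1])<20)&(abs(B[:,2])<7)&(B[:,0]>20)][:,0],1))
    st=(abs(w.reshape(-1,3)[:,2]-.0075)<.003)&(p.reshape(-1,3).max(1)<85)&(abs(X[:,1])<75)&(abs(r[:,0]+.035)<.06)
    if st.sum()>50:
        d=r[st]@l*1e3; print(t,'stand lateral',np.percentile(d,[1,99]))
E
```

```text
FK origin in slot frame 98.65764778336792 -0.4901579100753369 0.6653320488158109
w1 block top z 11.743254735599557 1011 y [[-33.7, -31.5, 33.9, 34.7], [2.1, 6.6, 34.4, 34.6], [19.7, 21.2, 34.5, 34.6], [27.7, 28.4, 34.5, 34.7], [-3.0, 29.7, 34.6, 34.7]]
w1 side face 1 34.44338358966496 157
w1 stand lateral [-47.07  49.88]
w4 block top z 11.910597855987877 1951 y [[-34.3, -33.7, 16.8, 18.5], [-34.7, -33.9, 11.1, 13.2], [-34.2, -33.8, 4.0, 7.1], [-34.6, -34.0, -12.9, -11.4], [-34.4, -33.8, -15.4, -12.4]]
w4 side face -1 -33.324071636907604 785
w4 stand lateral [-49.77  42.36]
side6 block top z 11.032146950661623 306 y [[-35.6, -35.1, 32.5, 33.4], [-35.2, -33.8, 31.2, 32.5], [-36.4, -35.1, 29.7, 32.0], [-36.1, -35.6, -13.4, -12.5], [-35.5, -34.5, 30.4, 33.3]]
side6 side face -1 -34.26242618296657 183
side6 blade 238 z 1.4055143394594234 slopes [0.   0.01 1.32] y [array([-25.07,  22.32]), array([-25.26,  20.84]), array([-25.2 ,  22.66]), array([-25.14,  21.15])] tip x 40.37560197802313
side6 stand lateral [-51.16  41.74]
scene6 block top z 11.325645112384864 120 y [[-37.1, -33.2, 33.6, 33.8], [-18.2, -14.2, 32.8, 33.2]]
scene6 side face 1 32.74792243451243 120
scene6 blade 109 z 1.6927697179510977 slopes [ 0.   -0.01  1.6 ] y [array([-23.6,  22.2]), array([-22.91,  21.79]), array([-24.61,  22.38]), array([-16.46,  22.04])] tip x 41.67992142758486
scene6 stand lateral [-45.98  50.87]
side3 block top z 10.9251012469197 313 y [[-35.9, -35.2, 32.7, 34.0], [-35.1, -34.8, 32.7, 33.0], [-35.9, -35.2, 27.7, 32.8], [-36.0, -35.4, -12.6, -12.5], [-35.6, -35.5, 28.5, 34.2]]
side3 side face -1 -34.353955569032706 180
side3 stand lateral [-51.1   37.01]
scene3 block top z 11.270744948612002 129 y [[-30.1, -29.4, 32.9, 32.9], [-22.9, -20.7, 33.1, 34.2]]
scene3 side face 1 33.04010504537428 124
scene3 stand lateral [-44.05  50.8 ]
```

All three cameras agree: blade ≈0.37 mm above the slot plane and within ≈0.5 mm laterally, tilt matched. Advance to the mouth.

>>> move_arm --deltas '[[[0,0.003,0],[-0.1,0.005,-0.07],0.7],[[0,0.003,0],[-0.2,0.01,-0.14],0.7],[[0,0.003,0],[-0.274,0.015,-0.197],0.7],[[0,0.003,0],[-0.274,0.015,-0.197],0.7],[[0,0.003,0],[-0.274,0.015,-0.197],0.7]]'

```text
time: 16.65
tool_pos: [0.6383, 0.0162, 0.1329]
tcp_rot: [0.053, 2.53, -0.019]
wrist_force: [0.8, 0.4, -1.3]
width: 0.262
```

```bash
cat > chk.py <<'E'
from plan import *
np.set_printoptions(precision=2,suppress=True)
yaw=np.radians(-2.5); e=np.array([np.cos(yaw),np.sin(yaw),0]); n=np.array([-.5736*e[0],-.5736*e[1],.8192]); l=np.array([-e[1],e[0],0]); x=np.cross(l,n)
m0=np.array([.528,.0203,.064])+.0003*n+.0002*l
s=status.read_state(); M=Ro.from_rotvec(s['tcp_rot']).as_matrix(); O=s['tool_pos']+M@[.066,0,-.0075]-m0
print('slot frame mm',O@x*1e3,O@l*1e3,O@n*1e3,'F',s['wrist_force']@np.c_[x,l,n],s['width'],'tilt err deg',np.degrees(Ro.from_matrix(np.c_[x,l,n].T@M@np.diag([-1,1,-1])).as_rotvec()))
E
python3 chk.py
```

```text
slot frame mm 63.965967264983476 0.38318589149862514 0.30414463615588383 F [-0.07  0.4  -1.52] 0.2622440338756555 tilt err deg [-0.03 -0.    0.09]
```

>>> move_arm --deltas '[[[0,0,0],[-0.05,0,-0.037],0.7],[[0,0,0],[-0.1,0.002,-0.072],0.7],[[0,0,0],[-0.15,0.004,-0.108],0.7],[[0,0,0],[-0.204,0.006,-0.144],0.7],[[0,0,0],[-0.204,0.006,-0.144],0.7],[[0,0,0],[-0.204,0.006,-0.144],0.7]]'

```text
time: 17.4
tool_pos: [0.6179, 0.0167, 0.1184]
tcp_rot: [0.054, 2.53, -0.019]
wrist_force: [0.6, -0.4, -2.1]
width: 0.268
```

```bash
python3 chk.py
```

```text
slot frame mm 38.931325077006534 0.052371633621262216 0.16352774267182557 F [-0.69 -0.38 -2.02] 0.2678839673951563 tilt err deg [-0.03  0.01  0.09]
```

>>> move_arm --deltas '[[[0,0,0],[-0.05,0.002,-0.036],0.7],[[0,0,0],[-0.1,0.004,-0.071],0.7],[[0,0,0],[-0.15,0.006,-0.106],0.7],[[0,0,0],[-0.2,0.009,-0.141],0.7],[[0,0,0],[-0.25,0.011,-0.176],0.7],[[0,0,0],[-0.27,0.012,-0.19],0.7],[[0,0,0],[-0.27,0.012,-0.19],0.7]]'

```text
time: 18.27
tool_pos: [0.5905, 0.0179, 0.099]
tcp_rot: [0.054, 2.531, -0.019]
wrist_force: [-0.3, 0.3, -2.1]
width: 0.269
```

```bash
python3 chk.py
```

```text
slot frame mm 5.315870229728312 0.06273535140107389 0.08164962834552987 F [-1.44  0.3  -1.54] 0.26877129145728784 tilt err deg [-0.03  0.05  0.09]
```

Entering freely. Last 5.3 mm, slowly until contact.

>>> move_arm --deltas '[[[0,0,0],[-0.016,0.001,-0.012],0.7],[[0,0,0],[-0.03,0.001,-0.021],0.7],[[0,0,0],[-0.038,0.002,-0.027],0.7],[[0,0,0],[-0.044,0.002,-0.031],0.7],[[0,0,0],[-0.044,0.002,-0.031],0.7]]'

```text
time: 18.9
tool_pos: [0.5886, 0.0181, 0.0983]
tcp_rot: [0.053, 2.526, -0.018]
wrist_force: [5.6, -0.6, 0.0]
width: 0.269
```

```bash
python3 chk.py
```

```text
slot frame mm 3.2771545412278793 0.17244314356372442 0.24281042733645541 F [ 4.63 -0.35 -3.22] 0.2685246238099105 tilt err deg [-0.01 -0.25  0.09]
```

>>> move_arm --deltas '[[[0,0,0],[0,0,0],0.7],[[0,0,0],[0,0,0],0.7]]'

```text
time: 19.15
tool_pos: [0.5886, 0.0181, 0.0983]
tcp_rot: [0.053, 2.526, -0.018]
wrist_force: [6.0, -0.7, 0.5]
width: 0.263
```

```bash
python3 chk.py; python3 - <<'E'
from h import *
for c in ['side','scene']: snap(c,c+'7')
a=cv2.resize(load('side7')['p'][120:240,170:330],(800,600),interpolation=cv2.INTER_CUBIC); cv2.imwrite('pics/s7.png',a[...,::-1])
E
```

```text
slot frame mm 3.311059279752602 0.17133016074609314 0.2381098054993766 F [ 5.21 -0.39 -3.02] 0.2629074675632638 tilt err deg [-0.01 -0.25  0.08]
```

View pics/s7.png

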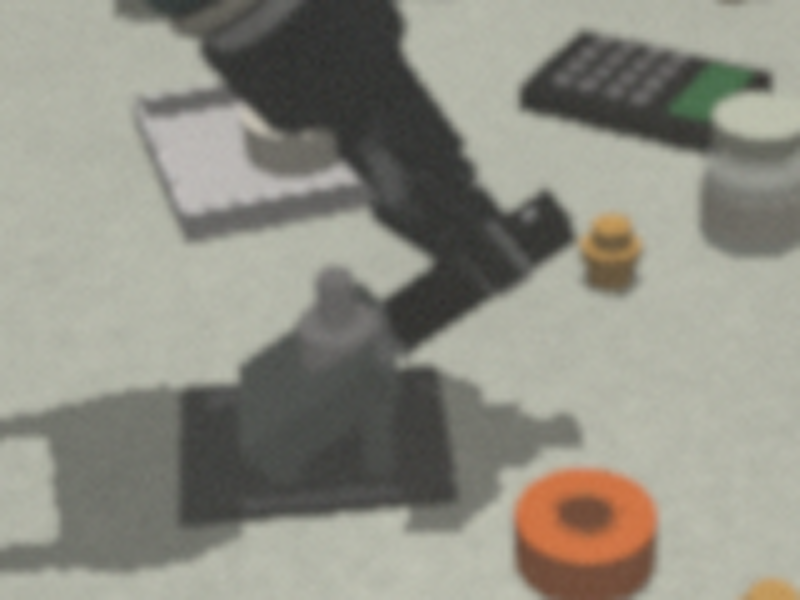

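>>> move_arm --deltas '[[[0,0,0],[-0.01,0,-0.007],0.7],[[0,0,0],[-0.02,0.001,-0.014],0.7],[[0,0,0],[-0.033,0.001,-0.023],0.7],[[0,0,0],[-0.033,0.001,-0.023],0.7]]'

```text
time: 19.75
tool_pos: [0.5881, 0.0182, 0.0987]
tcp_rot: [0.053, 2.52, -0.018]
wrist_force: [9.5, -0.5, 2.5]
width: 0.263
```

```bash
python3 chk.py; cat > gap.py <<'E'
from plan import *
import sys
np.set_printoptions(precision=2,suppress=True)
yaw=np.radians(-2.5); e=np.array([np.cos(yaw),np.sin(yaw),0]); n=np.array([-.5736*e[0],-.5736*e[1],.8192]); l=np.array([-e[1],e[0],0]); x=np.cross(l,n)
m0=np.array([.528,.0203,.064])+.0003*n+.0002*l
for t in sys.argv[1:]:
    w,p=cloud(t); r=w.reshape(-1,3)-m0; X=np.c_[r@x,r@l,r@n]*1000; c=p.reshape(-1,3).max(1)
    h=X[(abs(X[:,1])<11)&(abs(X[:,2]-10)<2.5)&(X[:,0]>-2)&(X[:,0]<205)]
    f=X[(abs(X[:,1])>16)&(abs(X[:,1])<33)&(abs(X[:,2])<10.5)&(abs(X[:,0])<8)]
    bl=X[(abs(X[:,1])>14)&(abs(X[:,1])<22)&(abs(X[:,2])<4)&(X[:,0]>2)&(X[:,0]<100)]
    print(t,'handle top',len(h),np.percentile(h[:,0],[0,2,98,100]) if len(h) else '','front face',len(f),np.median(f[:,0]) if len(f) else '','exposed blade px',len(bl))
E
python3 - <<'E'
from h import *
for c in ['side','scene']: snap(c,c+'8')
E
python3 gap.py side6 scene6 side7 scene7 side8 scene8
```

```text
slot frame mm 3.107710093538829 0.2641370574989217 0.40897968793314615 F [ 9.26 -0.11 -3.39] 0.26317246571422054 tilt err deg [ 0.01 -0.62  0.09]
side6 handle top 174 [ -0.92   1.57 196.98 198.77] front face 42 -1.431578113649992 exposed blade px 84
scene6 handle top 118 [ -0.34   1.11 201.36 202.52] front face 71 0.22431294492918694 exposed blade px 52
side7 handle top 162 [ -0.82   0.47 102.62 103.35] front face 37 -1.1697084555973303 exposed blade px 24
scene7 handle top 90 [ -0.7    0.25 106.06 106.99] front face 57 0.8353551456466574 exposed blade px 18
side8 handle top 160 [ -0.75   0.32 102.61 103.47] front face 37 -1.268769077608951 exposed blade px 18
scene8 handle top 89 [ -0.09   0.91 105.21 106.94] front face 52 0.8609334597254333 exposed blade px 18
```

Fixed cameras say the handle is still ~4 mm short of the mouth; looking closely.

```bash
python3 - <<'E'
from h import *
m=[.528,.0203,.064]
o=[]
for t in ['side8','scene8']:
    u,v=proj(t,m).astype(int); print(t,u,v); c=load(t)['p'][v-35:v+35,u-35:u+35]; c=cv2.convertScaleAbs(c,alpha=1.6,beta=15); o.append(cv2.resize(c,(400,400),interpolation=cv2.INTER_CUBIC))
cv2.imwrite('pics/c8.png',np.hstack(o)[...,::-1])
E
```

```text
side8 246 186
scene8 279 212
```

View pics/c8.png

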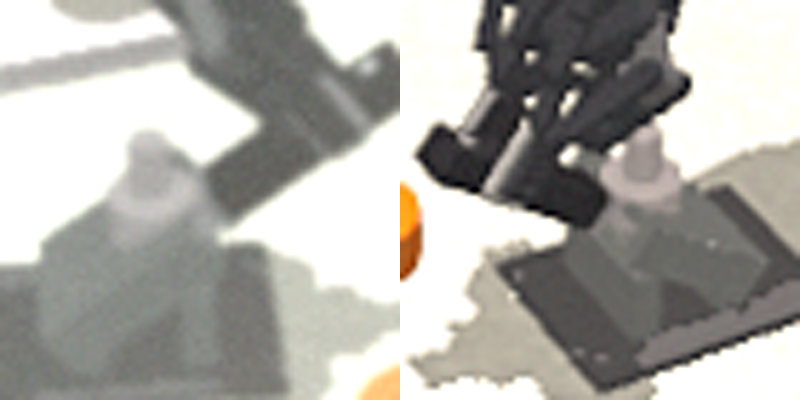

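The geometry explains it: the collar's rim at (-1, 75) mm relative to the mouth catches the top front edge of the handle by ≈0.5 mm when the blade is centred in the slot. I back off, ride 1 mm lower in the 7 mm slot, and push again.

>>> move_arm --deltas '[[[0,0,0],[0.04,-0.002,0.028],0.7],[[0,0,0],[0.09,-0.004,0.063],0.7],[[0,0,0],[0.096,-0.004,0.053],0.7],[[0,0,0],[0.096,-0.004,0.053],0.7]]'

```text
time: 20.35
tool_pos: [0.5913, 0.0178, 0.0977]
tcp_rot: [0.054, 2.534, -0.019]
wrist_force: [0.0, 0.3, -1.4]
width: 0.261
```

```bash
python3 chk.py
```

```text
slot frame mm 5.240051811960153 -0.04179568042776156 -1.3344047522438873 F [-0.77  0.34 -1.13] 0.2612538990938495 tilt err deg [-0.05  0.21  0.09]
```

>>> move_arm --deltas '[[[0,0,0],[-0.015,0.001,-0.01],0.7],[[0,0,0],[-0.03,0.001,-0.021],0.7],[[0,0,0],[-0.042,0.002,-0.029],0.7],[[0,0,0],[-0.05,0.002,-0.034],0.7],[[0,0,0],[-0.05,0.002,-0.034],0.7]]'

```text
time: 20.98
tool_pos: [0.589, 0.018, 0.097]
tcp_rot: [0.054, 2.528, -0.019]
wrist_force: [4.9, -0.8, -0.5]
width: 0.266
```

```bash
python3 chk.py
```

```text
slot frame mm 2.925496049355821 0.0567872214871525 -0.8911334869428287 F [ 3.76 -0.57 -3.3 ] 0.26551379384885815 tilt err deg [-0.02 -0.14  0.08]
```

```bash
python3 - <<'E'
from h import *
np.set_printoptions(precision=1,suppress=True,linewidth=150)
yaw=np.radians(-2.5); e=np.array([np.cos(yaw),np.sin(yaw),0]); l=np.array([-e[1],e[0],0]); m0=np.array([.528,.0203,0])
for t in ['scene3','side3']:
    w,p=cloud(t); r=w-m0; H=r@e*1000; L=r@l*1000; Z=r[...,2]*1000
    print(t,'rows: (horiz from mouth, lateral, z, gray)')
    m=(H>-45)&(H<15)&(abs(L)<20)&(Z>30)&(Z<105)
    for u in sorted(set(np.nonzero(m)[1]))[::3]:
        v=np.nonzero(m[:,u])[0]; print(u,' '.join(f'({H[a,u]:.0f},{L[a,u]:.0f},{Z[a,u]:.0f},{p[a,u].mean():.0f})' for a in v))
E
```

```text
scene3 rows: (horiz from mouth, lateral, z, gray)
273 (8,-20,55,105)
276 (0,-18,57,120) (3,-12,59,115) (5,-8,59,103) (6,-7,57,90) (6,-6,54,81) (2,-14,44,67) (3,-12,42,54) (2,-15,36,54) (3,-12,35,54) (4,-11,33,54)
279 (-5,-12,76,168) (-3,-7,77,173) (-2,-6,74,159) (-1,-4,73,112) (-0,-2,71,80) (-9,-18,54,68) (-4,-8,59,61) (-3,-7,57,62) (-0,-2,58,80) (2,2,58,110) (4,5,58,107) (5,8,57,77) (5,7,53,80) (1,1,44,78) (4,5,44,59) (3,4,40,53) (1,1,34,53) (4,6,35,56) (3,5,31,54)
282 (-16,-15,76,172) (-15,-13,75,173) (-13,-9,75,141) (-9,-3,77,127) (-9,-2,75,170) (-6,2,75,182) (-3,8,77,187) (-3,8,74,135) (-1,11,73,86) (-9,-1,59,74) (-7,2,58,81) (-7,2,55,71) (-4,8,57,78) (-2,11,57,112) (2,17,59,121) (3,19,57,117) (2,18,43,63) (2,18,36,53) (3,20,34,54)
285 (-18,-4,102,176) (-16,-1,102,181) (-14,4,103,189) (-12,7,102,137) (-14,4,96,89) (-13,5,94,84) (-14,4,90,86) (-12,7,89,87) (-13,6,85,87) (-13,6,81,85) (-14,4,77,75) (-13,7,76,169) (-10,11,77,184) (-9,13,75,179) (-8,14,73,113) (-5,20,75,87) (-11,10,56,71)
288 (-24,1,104,176) (-22,5,103,182) (-23,3,99,189) (-21,6,98,126) (-20,8,93,83) (-20,9,91,82) (-
[... 1506 characters left out ...]
 (-23,-14,61,96) (-23,-16,60,99)
240 (-13,-3,101,159) (-13,-5,99,136) (-13,-6,97,111) (-13,-4,93,104) (-14,-5,91,102) (-14,-6,89,111) (-14,-6,86,114) (-14,-7,84,119) (-14,-5,80,116) (-14,-3,76,117) (-15,-5,74,134) (-15,-9,74,158) (-15,-13,74,167) (-15,-15,73,150) (-16,-20,74,115) (-16,-19,70,99) (-16,-20,68,105) (-16,-19,65,107)
243 (-6,17,72,114) (-7,11,74,143) (-7,7,74,165) (-7,4,73,173) (-7,-2,74,177) (-8,-5,73,173) (-8,-11,75,159) (-8,-14,74,133) (-8,-16,73,111) (-9,-17,71,104) (-9,-19,69,109)
246 (0,18,57,123) (-0,11,58,117) (-0,11,56,116) (-1,4,58,113) (-1,3,56,108) (-1,-3,57,107) (-2,-7,57,106) (-2,-10,57,113)
249 (6,-0,54,151) (6,-4,55,146) (5,-9,55,138) (5,-15,57,125) (5,-17,55,103)
```

>>> move_arm --deltas '[[[0,0,0],[-0.02,0.001,-0.014],0.7],[[0,0,0],[-0.04,0.002,-0.028],0.7],[[0,0,0],[-0.06,0.003,-0.042],0.7],[[0,0,0],[-0.08,0.004,-0.056],0.7],[[0,0,0],[-0.08,0.004,-0.056],0.7]]'

```text
time: 21.6
tool_pos: [0.588, 0.0184, 0.0981]
tcp_rot: [0.052, 2.512, -0.018]
wrist_force: [14.3, -2.7, 4.1]
width: 0.261
```

```bash
python3 chk.py; python3 - <<'E'
from plan import *
np.set_printoptions(precision=3,suppress=True)
s=status.read_state(); print(s['wrist_force'],s['torque'],s['tool_pos'])
E
```

```text
slot frame mm 2.601238903760427 0.34164707528235444 -0.44988959898295156 F [14.15 -2.04 -4.94] 0.26062739785615463 tilt err deg [ 0.04 -1.03  0.11]
[14.326 -2.666  4.067] [-0.502 -2.226 -0.073] [0.588 0.018 0.098]
```

Consistent contact ~4–5 mm short, with force direction suggesting the collar rim or slot wall. Relieve the push and let the scraper settle freely (35° slope) with the fingers just loose as guards.

>>> move_arm --deltas '[[[0,0,0],[0.05,-0.002,0.035],0.7],[[0,0,0],[0.1,-0.005,0.07],0.7],[[0,0,0],[0.116,-0.005,0.081],0.7],[[0,0,0],[0.116,-0.005,0.081],0.7]]'

```text
time: 22.1
tool_pos: [0.5898, 0.0179, 0.0968]
tcp_rot: [0.054, 2.534, -0.019]
wrist_force: [-0.1, -0.0, -2.4]
width: 0.26
```

```bash
python3 chk.py; python3 -c "
from h import *
s=status.read_state();print(s['torque'],s['wrist_force'])"
```

```text
slot frame mm 3.5105313561480314 0.01739329404863595 -1.192773655223786 F [-1.43 -0.02 -1.96] 0.26048489414975023 tilt err deg [-0.04  0.21  0.09]
[0.01658585 0.35098766 0.04944068] [-0.05383845 -0.01484574 -2.42534573]
```

>>> move_arm --deltas '[[[0,0,0],[0,0,0],0.4],[[0,0,0],[0,0,0],0.25],[[0,0,0],[0,0,0],0.25],[[0,0,0],[0,0,0],0.25]]'

```text
time: 22.6
tool_pos: [0.5913, 0.0179, 0.0983]
tcp_rot: [0.054, 2.531, -0.019]
wrist_force: [-0.3, -0.8, 0.5]
width: 0.375
```

```bash
python3 - <<'E'
from plan import *
np.set_printoptions(precision=2,suppress=True)
s=status.read_state(); M=Ro.from_rotvec(s['tcp_rot']).as_matrix(); T=s['tool_pos']; np.savez('pics/st9.npz',M=M,T=T); print(s['width'])
for c in ['wrist','side','scene']: snap(c,c+'9')
w,p=cloud('wrist9'); q=(w-T)@M*1000
h=q[:,256]; print([(v,h[v].round(1).tolist(),int(p[v,256].mean())) for v in range(5,320,9)])
E
python3 gap.py side9 scene9
```

```text
0.375468656069719
[(5, [112.3, -0.1, -20.3], 67), (14, [107.8, -0.1, -24.9], 85), (23, [102.9, -0.1, -31.6], 86), (32, [98.0, -0.1, -39.6], 91), (41, [95.6, -0.1, -38.1], 116), (50, [93.0, -0.1, -36.7], 117), (59, [90.5, -0.1, -34.3], 117), (68, [86.8, -0.1, -39.0], 84), (77, [83.2, -0.1, -44.2], 82), (86, [80.0, -0.1, -49.1], 87), (95, [77.0, -0.1, -52.6], 86), (104, [74.2, -0.1, -54.4], 121), (113, [71.5, -0.1, -51.8], 117), (122, [68.7, -0.1, -52.2], 113), (131, [65.5, -0.0, -48.5], 116), (140, [62.2, -0.0, -46.6], 114), (149, [54.6, 0.1, -15.1], 30), (158, [50.1, 0.1, -14.1], 27), (167, [45.8, 0.1, -14.7], 27), (176, [41.0, 0.1, -13.7], 25), (185, [36.2, 0.1, -13.0], 27), (194, [31.4, 0.1, -12.8], 28), (203, [26.3, 0.1, -12.1], 42), (212, [21.5, 0.2, -12.8], 41), (221, [15.5, 0.2, -10.5], 39), (230, [10.7, 0.2, -11.4], 40), (239, [4.2, 0.2, -9.2], 39), (248, [-1.6, 0.2, -8.8], 39), (257, [-7.2, 0.2, -8.9], 39), (266, [-12.8, 0.2, -9.1], 37), (275, [-19.2, 0.3, -8.4], 193), (284, [-26.2, 0.3, -7.1], 37), (293, [-174.9, 1.1, 176.3], 45), (302, [-181.5, 1.1, 165.9], 36), (311, [-206.7, 1.2, 177.6], 121)]
side9 handle top 13 [-0.79 -0.75  3.57  3.68] front face 39 -1.4064584956017483 exposed blade px 23
scene9 handle top 15 [-0.44 -0.27  9.96  9.99] front face 56 -0.7562036366379409 exposed blade px 29
```

The scraper drooped ~5° and slid inward by itself; now the wrist camera also sees the post, giving one consistent frame. Measuring.

```bash
cat > hp.py <<'E'
from plan import *
import sys
from scipy.optimize import least_squares
np.set_printoptions(precision=2,suppress=True)
yaw=np.radians(-2.5); e=np.array([np.cos(yaw),np.sin(yaw),0]); n=np.array([-.5736*e[0],-.5736*e[1],.8192]); l=np.array([-e[1],e[0],0]); x=np.cross(l,n)
m0=np.array([.528,.0203,.064])+.0003*n+.0002*l
for t in sys.argv[1:]:
    w,p=cloud(t); r=w.reshape(-1,3)-m0; X=np.c_[r@x,r@l,r@n]*1000; h=r@e*1000; g=p.reshape(-1,3).max(1)
    k=(abs(X[:,1])<7)&(X[:,0]>0)&(X[:,0]<110)&(abs(X[:,2]-7)<9)
    q=X[k]; 
    if len(q)>20:
        c=np.polyfit(q[:,0],q[:,2],1); k2=abs(np.polyval(c,q[:,0])-q[:,2])<2; q=q[k2]; c=np.polyfit(q[:,0],q[:,2],1)
        a=np.arctan(c[0]); u=(q[:,0]*np.cos(a)+q[:,2]*np.sin(a)); N0=c[1]*np.cos(a)
        print(t,'handle tilt deg',np.degrees(a),'u range',np.percentile(u,[0,1,99,100]),'top line n at x=0',c[1],len(q))
        E=u.max()+1; F=np.array([np.cos(a),np.sin(a)])*(E-100)+np.array([-np.sin(a),np.cos(a)])*(N0-10); print('  => origin (x,n)',F,'tip',F-60*np.array([np.cos(a),np.sin(a)]),'top corner',F+10*np.array([-np.sin(a),np.cos(a)]))
    pt=w.reshape(-1,3); pt=pt[(abs(h+20)<14)&(abs(X[:,1])<14)&(pt[:,2]>.098)&(pt[:,2]<.105)]*1000
    if len(pt)>10: c,rr=cv2.minEnclosingCircle(pt[:,:2].astype(np.float32)); print('  post top',c,rr,np.median(pt[:,2]),len(pt))
    cl=w.reshape(-1,3); cl=cl[(abs(h+20)<24)&(abs(X[:,1])<24)&(cl[:,2]>.072)&(cl[:,2]<.079)]*1000
    if len(cl)>20: c,rr=cv2.minEnclosingCircle(cl[:,:2].astype(np.float32)); print('  collar',c,rr,np.median(cl[:,2]),len(cl))
    bt=X[(X[:,0]<-3)&(X[:,0]>-74)&(abs(X[:,1])<33)&(abs(X[:,2]-11.5)<2)]
    if len(bt)>30: print('  block top n',np.median(bt[:,2]),len(bt))
E
python3 hp.py wrist6 side6 scene6 side8 scene8 wrist9 side9 scene9
python3 - <<'E'
from h import *
p=load('wrist9')['p']; cv2.imwrite('pics/w9.png',cv2.resize(cv2.convertScaleAbs(p[:300,130:382],alpha=1.8),(672,800))[:600,:,::-1])
E
```

```text
wrist6 handle tilt deg 1.7844066768787903 u range [ 46.59  47.22  88.72 108.73] top line n at x=0 -0.0403383667074523 2516
  => origin (x,n) [10.04 -9.73] tip [-49.93 -11.6 ] top corner [9.73 0.26]
side6 handle tilt deg -0.11590098818611407 u range [40.96 41.82 95.93 96.9 ] top line n at x=0 2.0536016433741002 29
  => origin (x,n) [-2.12 -7.94] tip [-62.12  -7.82] top corner [-2.1   2.06]
  post top (507.01092529296875, 19.2596378326416) 8.28072738647461 99.71679497151302 24
  collar (507.4751892089844, 18.690319061279297) 20.008241653442383 73.89599569107682 94
  block top n 10.766729541189424 268
scene6 handle tilt deg -3.4968165280756485 u range [  2.64   2.65  99.54 101.11] top line n at x=0 7.239390434869709 14
  => origin (x,n) [ 1.94 -2.9 ] tip [-57.95   0.76] top corner [2.55 7.08]
  post top (509.79486083984375, 21.6639404296875) 8.753630638122559 101.54086564176251 27
  collar (515.2614135742188, 20.849748611450195) 24.504222869873047 74.78949311132943 85
  block top n 11.038041398716004 109
side8 handle tilt deg 0.6564586857388895 u range [  2.09   2.23 103.37 103.56] top 
[... 1269 characters left out ...]
01
  => origin (x,n) [ 1.4  -3.48] tip [-58.41   1.36] top corner [2.21 6.49]
  post top (507.3116455078125, 19.3764591217041) 8.414529800415039 99.69792627528412 27
  collar (512.1324462890625, 18.84139060974121) 23.151473999023438 73.74388928962235 110
  block top n 10.726962492120693 270
scene9 handle tilt deg -5.093467708354493 u range [  1.8    2.98 101.1  101.5 ] top line n at x=0 7.608390245139707 49
  => origin (x,n) [ 2.28 -2.63] tip [-57.49   2.69] top corner [3.16 7.33]
  post top (510.29095458984375, 23.042932510375977) 8.716438293457031 101.07314558182821 16
  collar (515.263916015625, 21.96347427368164) 23.297603607177734 74.88177288838332 89
  block top n 11.00074088564697 110
```

View pics/w9.png

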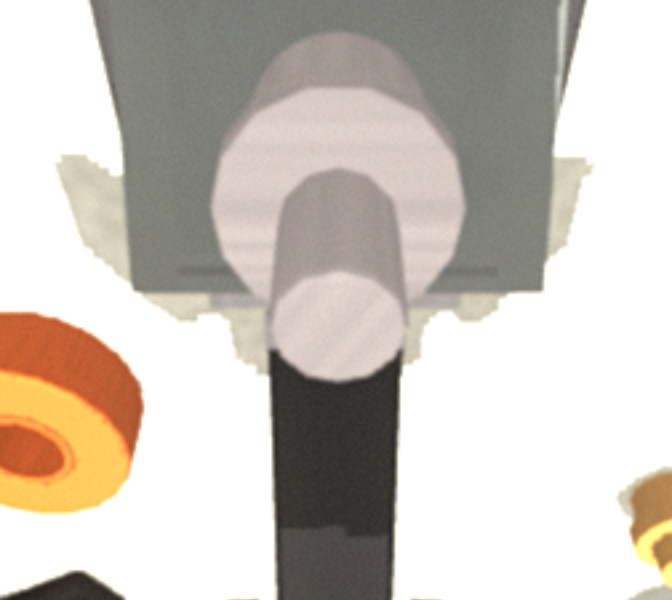

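The view shows the collar's rim overhanging the slot's lip: held centred, the handle's top edge hits it. Drooped (as it rests when let go) it passes beneath; a ~2 mm strip of blade still shows. Re-grip in this resting attitude, slightly lower, and push home.

>>> move_arm --deltas '[[[0,0,0],[0.02,0,-0.033],0.25],[[0,0,0],[0.02,0,-0.033],0.25],[[0,0,0],[0.02,0,-0.033],0.7],[[0,0,0],[0.02,0,-0.033],0.7],[[0,0,0],[0.02,0,-0.033],0.7],[[0,0,0],[0,0.001,-0.047],0.7],[[0,0,0],[-0.02,0.002,-0.061],0.7],[[0,0,0],[-0.04,0.003,-0.075],0.7],[[0,0,0],[-0.06,0.003,-0.089],0.7],[[0,0,0],[-0.06,0.003,-0.089],0.7]]' --grip_force 60

```text
time: 24.0
tool_pos: [0.5917, 0.0182, 0.0955]
tcp_rot: [0.053, 2.516, -0.018]
wrist_force: [10.1, -1.8, 4.5]
width: 0.257
```

```bash
python3 chk.py; python3 -c "
from h import *
for c in ['wrist','side']: snap(c,c+'10')"; python3 hp.py wrist10 side10
```

```text
slot frame mm 4.2275436059523095 0.3796160075346286 -4.459093008056805 F [10.94 -1.39 -2.16] 0.2570098267035058 tilt err deg [ 0.03 -0.81  0.1 ]
wrist10 handle tilt deg -3.7846753569200517 u range [ 12.48  14.48  98.7  100.84] top line n at x=0 7.536759439334942 3971
  => origin (x,n) [ 1.67 -2.6 ] tip [-58.19   1.36] top corner [2.33 7.38]
  post top (506.27362060546875, 21.676372528076172) 9.137441635131836 100.45671748504138 1929
  collar (512.3112182617188, 21.20334243774414) 24.932235717773438 74.55590198120683 5096
  block top n 11.570255574430288 10339
side10 handle tilt deg -3.374453547985421 u range [  3.13   3.84 100.05 101.07] top line n at x=0 6.292091132184098 105
  => origin (x,n) [ 1.85 -3.83] tip [-58.05  -0.3 ] top corner [2.43 6.15]
  post top (506.9897766113281, 18.747833251953125) 8.079963684082031 99.69080506644696 26
  collar (512.65869140625, 19.593271255493164) 23.72890281677246 73.93016441499128 108
  block top n 10.7359826004258 269
```

```bash
python3 - <<'E'
from plan import *
np.set_printoptions(precision=2,suppress=True)
yaw=np.radians(-2.5); e=np.array([np.cos(yaw),np.sin(yaw),0]); n=np.array([-.5736*e[0],-.5736*e[1],.8192]); l=np.array([-e[1],e[0],0]); x=np.cross(l,n)
m0=np.array([.528,.0203,.064])+.0003*n+.0002*l
w,p=cloud('wrist10'); r=w-m0
for u in (220,228,285,293):
    print(u,[(v,int(p[v,u].mean()),(np.array([r[v,u]@x,r[v,u]@l,r[v,u]@n])*1e3).round(1).tolist()) for v in range(98,122)])
E
```

```text
220 [(98, 116, [-7.1, -13.9, 18.7]), (99, 118, [-6.7, -14.1, 17.2]), (100, 119, [-6.4, -14.3, 16.1]), (101, 121, [-6.0, -14.3, 15.9]), (102, 117, [-5.6, -14.3, 16.3]), (103, 116, [-5.2, -14.4, 15.7]), (104, 114, [-4.8, -14.5, 14.8]), (105, 115, [-4.4, -14.5, 14.9]), (106, 117, [-4.0, -14.7, 13.7]), (107, 115, [-3.6, -14.4, 15.5]), (108, 116, [-3.2, -14.6, 14.2]), (109, 107, [-2.8, -14.7, 14.0]), (110, 95, [-2.4, -15.0, 11.7]), (111, 83, [-2.0, -14.9, 12.4]), (112, 75, [-1.6, -15.1, 10.9]), (113, 78, [-1.2, -15.0, 11.7]), (114, 89, [-0.4, -16.8, -1.9]), (115, 95, [0.1, -16.6, -0.9]), (116, 96, [0.5, -16.6, -0.8]), (117, 101, [4.2, -27.0, -82.2]), (118, 108, [4.9, -26.9, -81.4]), (119, 105, [5.7, -27.2, -83.1]), (120, 105, [6.5, -27.3, -83.6]), (121, 128, [7.3, -27.4, -84.6])]
228 [(98, 118, [-7.1, -10.7, 19.0]), (99, 121, [-6.7, -10.8, 18.0]), (100, 117, [-6.4, -11.0, 16.8]), (101, 119, [-6.0, -10.9, 17.9]), (102, 120, [-5.6, -10.9, 17.5]), (103, 116, [-5.2, -11.0, 16.8]), (104, 114, [-4.8, -11.1, 16.0]), (105, 113, [-4.4, -11.1, 16.3]), (106, 114, [-4.0, -11.2, 15.2]), (107, 116, [-3
[... 1299 characters left out ...]
8.5]), (100, 118, [-6.4, 15.3, 17.0]), (101, 116, [-6.0, 15.3, 16.7]), (102, 116, [-5.7, 15.4, 16.3]), (103, 115, [-5.3, 15.4, 16.6]), (104, 114, [-4.9, 15.6, 15.3]), (105, 112, [-4.5, 15.4, 16.5]), (106, 113, [-4.1, 15.7, 14.6]), (107, 103, [-3.7, 15.6, 15.2]), (108, 91, [-3.3, 15.6, 15.5]), (109, 77, [-2.9, 16.3, 10.7]), (110, 73, [-2.5, 16.4, 10.1]), (111, 72, [-2.1, 16.3, 10.5]), (112, 72, [-1.7, 16.3, 11.2]), (113, 76, [-1.3, 16.2, 12.0]), (114, 91, [-0.5, 17.9, -0.2]), (115, 94, [-0.0, 18.0, -0.9]), (116, 95, [0.4, 18.0, -0.7]), (117, 101, [4.0, 29.1, -81.8]), (118, 112, [4.8, 29.1, -81.5]), (119, 129, [5.6, 29.3, -82.9]), (120, 168, [6.3, 29.4, -83.3]), (121, 191, [7.1, 29.6, -84.2])]
```

>>> move_arm --deltas '[[[0,0.01,0],[-0.03,0,-0.02],0.8],[[0,0.02,0],[-0.06,-0.002,-0.042],0.8],[[0,0.035,0],[-0.08,-0.002,-0.056],0.8],[[0,0.05,0],[-0.09,-0.003,-0.065],0.8],[[0,0.03,0],[-0.09,0,-0.065],0.8],[[0,0.05,0],[-0.09,-0.003,-0.065],0.8],[[0,0.05,0],[-0.09,-0.003,-0.065],0.8]]' --grip_force 90

```text
time: 24.98
tool_pos: [0.5895, 0.0185, 0.0945]
tcp_rot: [0.054, 2.581, -0.018]
wrist_force: [20.3, 1.7, 5.6]
width: 0.25
```

```bash
python3 chk.py; python3 -c "
from h import *
for c in ['wrist','side']: snap(c,c+'11')"; python3 hp.py wrist11 side11; python3 - <<'E'
from plan import *
yaw=np.radians(-2.5); e=np.array([np.cos(yaw),np.sin(yaw),0]); n=np.array([-.5736*e[0],-.5736*e[1],.8192]); l=np.array([-e[1],e[0],0]); x=np.cross(l,n)
m0=np.array([.528,.0203,.064])+.0003*n+.0002*l
for t in ['wrist9','wrist10','wrist11']:
    w,p=cloud(t); r=w.reshape(-1,3)-m0; X=np.c_[r@x,r@l,r@n]*1000
    s=(abs(X[:,1])>14.5)&(abs(X[:,1])<21)&(abs(X[:,0])<8)
    lip=X[s&(abs(X[:,2]-11.5)<2.5)][:,0]; bl=X[s&(X[:,2]<2)&(X[:,2]>-6)]
    print(t,'lip',np.percentile(lip,97),'blade px',len(bl),np.percentile(bl[:,0],[3,50,97]) if len(bl) else '',np.median(bl[:,2]) if len(bl) else '')
E
```

```text
slot frame mm 2.3273563504321726 0.4924607718602349 0.26144222303556885 F [19.79  2.62 -7.03] 0.2502994498923412 tilt err deg [-0.05  2.89  0.13]
wrist11 handle tilt deg -3.7287558376073116 u range [ 10.43  12.24  98.22 100.09] top line n at x=0 7.530007551579678 4110
  => origin (x,n) [ 0.92 -2.55] tip [-58.95   1.35] top corner [1.57 7.43]
  post top (506.45855712890625, 21.804134368896484) 9.1010160446167 100.4726274551914 1828
  collar (512.5223999023438, 21.084341049194336) 25.0244197845459 74.56103239573955 4636
  block top n 11.570456742494386 10610
side11 handle tilt deg -3.890297077501836 u range [  0.71   2.2  100.25 100.75] top line n at x=0 6.866038466783687 101
  => origin (x,n) [ 1.54 -3.26] tip [-58.33   0.81] top corner [2.21 6.72]
  post top (506.8768310546875, 18.559003829956055) 8.315346717834473 99.66420376827146 26
  collar (511.14251708984375, 19.685863494873047) 22.542818069458008 73.86016573190867 106
  block top n 10.771537694815585 258
wrist9 lip -1.197638018692169 blade px 141 [-0.86731658  0.16528989  1.48025011] -1.0582099365559154
wrist10 lip -1.1569575509888725 blade px 80 [-0.50588868  0.06071153  0.55418413] -0.9442772869123182
wrist11 lip -1.286976663441111 blade px 101 [-1.3311597  -0.39528325  0.58831024] -0.9865236753028065
```

Every contact so far puts the handle's top front edge at the same vertical wall – the collar's rim – and in this resting attitude the blade base is ≈1.7 mm from the lip with a 20 N push; that's the mechanical stop. Relax, release, back off along the slot normal.

>>> move_arm --deltas '[[[0,0,0],[0.04,-0.001,0.028],0.8],[[0,0,0],[0.06,-0.002,0.042],0.8],[[0,0,0],[0.06,-0.002,0.042],0.4],[[0,0,0],[0.06,-0.002,0.042],0.1],[[0,0,0],[0.06,-0.002,0.042],0.1],[[0,0,0],[0.06,-0.002,0.042],0.1]]'

```text
time: 25.82
tool_pos: [0.5814, 0.0176, 0.0862]
tcp_rot: [0.054, 2.611, -0.021]
wrist_force: [-0.9, -0.5, -0.0]
width: 0.45
```

```bash
cat > strip.py <<'E'
from plan import *
import sys
yaw=np.radians(-2.5); e=np.array([np.cos(yaw),np.sin(yaw),0]); n=np.array([-.5736*e[0],-.5736*e[1],.8192]); l=np.array([-e[1],e[0],0]); x=np.cross(l,n)
m0=np.array([.528,.0203,.064])+.0003*n+.0002*l
for t in sys.argv[1:]:
    w,p=cloud(t); r=w.reshape(-1,3)-m0; X=np.c_[r@x,r@l,r@n]*1000
    s=(abs(X[:,1])>14.5)&(abs(X[:,1])<21)&(abs(X[:,0])<8)
    lip=X[s&(abs(X[:,2]-11.5)<2.5)][:,0]; bl=X[s&(X[:,2]<2)&(X[:,2]>-6)]
    print(t,'lip',np.percentile(lip,97),'blade px',len(bl),np.percentile(bl[:,0],[3,50,97]) if len(bl) else '',np.median(bl[:,2]) if len(bl) else '')
E
python3 -c "
from h import *
s=status.read_state();print(s['width'],s['wrist_force'],s['tool_pos'])
for c in ['wrist','side']: snap(c,c+'12')"; python3 hp.py wrist12 side12;python3 strip.py wrist12
```

```text
0.4498562637326287 [-0.86010242 -0.45303318 -0.01007851] [0.58135441 0.0176476  0.08615518]
wrist12 handle tilt deg -4.7470418678771 u range [ 12.26  14.29  98.43 100.57] top line n at x=0 7.390564133210147 3836
  => origin (x,n) [ 1.35 -2.76] tip [-58.44   2.21] top corner [2.18 7.21]
  post top (506.4871826171875, 21.862422943115234) 9.12267017364502 100.47513833289908 1661
  collar (512.547607421875, 21.166440963745117) 24.97205352783203 74.56458445231863 4154
  block top n 11.577336003286984 14641
side12 handle tilt deg -4.844196446852502 u range [ 0.93  2.17 97.18 99.2 ] top line n at x=0 6.685735156527586 94
  => origin (x,n) [-0.08 -3.34] tip [-59.87   1.72] top corner [0.76 6.62]
  post top (506.66546630859375, 18.91817283630371) 8.443958282470703 99.57982453092777 26
  collar (511.77740478515625, 20.224878311157227) 22.776952743530273 73.93445672511203 103
  block top n 10.754313266365159 261
wrist12 lip -1.4385281355784005 blade px 85 [-0.84515691 -0.13836532  0.67411392] -1.2750040008810095
```

Settled, fully drooped. One last insurance nudge: withdraw, close the fingers, and push axially on the handle's end.

>>> move_arm --deltas '[[[0,0,0],[-0.05,0,0.08],-0.1],[[0,0,0],[-0.2,0.01,0.3],-0.1],[[0,0,0],[-0.42,0.02,0.6],-0.1],[[0,0,0],[-0.45,0.02,0.9],0.5],[[0,0,0],[-0.45,0.02,0.9],1],[[0,0,0],[-0.45,0.02,0.9],1]]' --grip_force 30

```text
time: 26.68
tool_pos: [0.5367, 0.0197, 0.1766]
tcp_rot: [0.054, 2.61, -0.021]
wrist_force: [-0.4, 0.2, -0.7]
width: 0.003
```

```bash
python3 - <<'E'
from plan import *
np.set_printoptions(precision=3,suppress=True)
yaw=np.radians(-2.5); e=np.array([np.cos(yaw),np.sin(yaw),0]); n=np.array([-.5736*e[0],-.5736*e[1],.8192]); l=np.array([-e[1],e[0],0]); x=np.cross(l,n)
m0=np.array([.528,.0203,.064])+.0003*n+.0002*l
s=status.read_state(); T=s['tool_pos']; print(T,s['width'],s['wrist_force'])
for X,N in [(125,30),(125,-19),(112.5,-19)]: print(X,N,(m0+x*X/1e3+n*N/1e3-T)/.1)
for c in ['wrist','side']: snap(c,c+'13')
E
python3 hp.py side13 wrist13
```

```text
[0.537 0.02  0.177] 0.0033152696666556482 [-0.436  0.223 -0.748]
125 30 [ 0.762 -0.029 -0.16 ]
125 -19 [ 1.043 -0.041 -0.562]
112.5 -19 [ 0.941 -0.037 -0.633]
side13 handle tilt deg -4.707953571583415 u range [ 2.03  2.74 98.34 99.94] top line n at x=0 6.701935153558454 130
  => origin (x,n) [ 0.66 -3.39] tip [-59.14   1.54] top corner [1.48 6.58]
  post top (507.284912109375, 18.0229549407959) 8.472465515136719 99.6486056939179 28
  collar (511.7143249511719, 21.764022827148438) 23.136781692504883 73.91513680516628 107
  block top n 10.700847262267304 271
wrist13 handle tilt deg -4.661450883283908 u range [ 7.41  9.09 91.   92.09] top line n at x=0 7.29725676040004 1452
  => origin (x,n) [-7.1  -2.16] tip [-66.91   2.72] top corner [-6.29  7.81]
  post top (506.3586120605469, 21.84310531616211) 8.889284133911133 100.295421985765 441
  collar (512.0299072265625, 21.17398452758789) 24.817285537719727 74.35830282653025 1295
  block top n 11.562703852262977 6384
```

>>> move_arm --deltas '[[[0,0,0],[0.4,-0.015,0.05],1],[[0,0,0],[0.762,-0.03,0],1],[[0,0,0],[0.762,-0.03,-0.16],1],[[0,0,0],[0.762,-0.03,-0.16],1]]'

```text
time: 27.28
tool_pos: [0.6102, 0.0166, 0.1561]
tcp_rot: [0.054, 2.618, -0.022]
wrist_force: [-0.2, -0.8, 0.4]
width: -0.002
```

>>> move_arm --deltas '[[[0,0,0],[0.14,-0.006,-0.2],1],[[0,0,0],[0.281,-0.012,-0.402],1],[[0,0,0],[0.281,-0.012,-0.402],1],[[0,0,0],[0.24,-0.01,-0.43],1],[[0,0,0],[0.2,-0.009,-0.458],1],[[0,0,0],[0.178,-0.008,-0.473],1],[[0,0,0],[0.178,-0.008,-0.473],1]]'

```text
time: 28.15
tool_pos: [0.6309, 0.0159, 0.1139]
tcp_rot: [0.054, 2.609, -0.021]
wrist_force: [0.1, 0.6, -0.4]
width: -0.001
```

>>> move_arm --deltas '[[[0,0,0],[-0.02,0.001,-0.014],1],[[0,0,0],[-0.04,0.002,-0.028],1],[[0,0,0],[-0.06,0.003,-0.042],1],[[0,0,0],[-0.06,0.003,-0.042],1]]'

```text
time: 28.65
tool_pos: [0.6291, 0.0162, 0.1131]
tcp_rot: [0.054, 2.601, -0.021]
wrist_force: [6.5, -0.5, 2.7]
width: -0.003
```

```bash
python3 -c "
from h import *
snap('side','side14')"; python3 hp.py side14; python3 chk.py
```

```text
side14 handle tilt deg -4.661459154281873 u range [  2.34   3.78  98.32 100.07] top line n at x=0 6.68346477869397 130
  => origin (x,n) [ 0.8  -3.41] tip [-59.     1.46] top corner [1.61 6.55]
  post top (507.3374328613281, 19.041410446166992) 8.910451889038086 99.7136019880102 27
  collar (511.3569641113281, 18.831541061401367) 22.492115020751953 74.0792849956462 109
  block top n 10.716116270348257 263
slot frame mm 45.774585306371144 -0.05510708128827999 -5.951938858551594 F [ 7.27  0.08 -1.89] 0.000957665716072242 tilt err deg [-0.16  4.03  0.19]
```

>>> move_arm --deltas '[[[0,0,0],[-0.04,0.002,-0.028],1],[[0,0,0],[-0.08,0.003,-0.056],1],[[0,0,0],[-0.08,0.003,-0.056],1]]'

```text
time: 29.08
tool_pos: [0.6282, 0.0166, 0.1143]
tcp_rot: [0.053, 2.585, -0.02]
wrist_force: [15.5, -0.2, 6.5]
width: 0.001
```

```bash
python3 -c "
from h import *
snap('side','side15')"; python3 hp.py side15; python3 chk.py
```

```text
side15 handle tilt deg -3.940799925242977 u range [  2.25   2.86  99.76 101.54] top line n at x=0 6.763639896063304 136
  => origin (x,n) [ 2.31 -3.42] tip [-57.55   0.7 ] top corner [3.   6.56]
  post top (507.5497741699219, 19.291988372802734) 9.171759605407715 99.7138828724723 27
  collar (511.2653503417969, 18.578115463256836) 22.717134475708008 73.93129633746508 110
  block top n 10.700861012470796 268
slot frame mm 45.49950168633638 0.2844441003032589 -5.487120816787097 F [16.95  0.87 -3.8 ] -0.004811725108627849 tilt err deg [-0.11  3.11  0.18]
```

>>> move_arm --deltas '[[[0,0,0],[0.12,-0.004,0.08],1],[[0,0,0],[0.3,-0.01,0.2],1],[[0,0,0],[0.35,-0.01,0.6],1],[[0,0,0],[0.3,-0.01,1],1],[[0,0,0],[0.3,-0.01,1],1]]'

```text
time: 29.75
tool_pos: [0.6492, 0.0155, 0.2083]
tcp_rot: [0.054, 2.604, -0.021]
wrist_force: [-0.1, -0.5, 0.4]
width: 0.001
```

>>> move_arm --deltas '[[[0,0,0],[-0.5,0.02,0.1],0],[[0,0,0],[-0.8,0.02,0.1],-1],[[0,0,0],[-0.8,0.02,0.1],-1],[[0,0,0],[-0.8,0.02,0.1],-1]]'

```text
time: 30.25
tool_pos: [0.5669, 0.0175, 0.2129]
tcp_rot: [0.054, 2.611, -0.021]
wrist_force: [-0.1, 0.1, -0.2]
width: 0.847
```

```bash
python3 -c "
from h import *
for c in ['wrist','side','scene']: snap(c,c+'16')
print(status.read_state()['tool_pos'])
o=[]
for t,X in [('side16',[.54,.02,.07]),('scene16',[.52,.15,.05])]:
    p=load(t)['p']; u,v=proj(t,X).astype(int); print(u,v); a=90; o.append(cv2.resize(cv2.convertScaleAbs(p[max(v-a,0):v+a,max(u-a,0):u+a],alpha=1.4),(400,400)))
cv2.imwrite('pics/f.png',np.hstack(o)[...,::-1])
w,_=cloud('scene16');w=w.reshape(-1,3);m=(np.hypot(w[:,0]-.508,w[:,1]-.307)<.05)&(w[:,2]>.028)&(w[:,2]<.04);print('roll',w[m].mean(0),np.std(w[m][:,2]),m.sum())
"; python3 hp.py side16 scene16 wrist16;python3 strip.py wrist16
```

```text
[0.5677668  0.01745651 0.21356683]
251 184
310 244
roll [0.51060536 0.30851261 0.03197543] 0.0016271338377369493 440
side16 handle tilt deg -4.862084681832512 u range [  2.42   3.32  98.85 100.58] top line n at x=0 6.770933078251521 133
  => origin (x,n) [ 1.29 -3.38] tip [-58.49   1.71] top corner [2.14 6.59]
  post top (506.5738830566406, 18.71095085144043) 8.612947463989258 99.86792100380433 26
  collar (511.5236511230469, 18.624547958374023) 22.751541137695312 73.74732265186768 105
  block top n 10.646203592947867 268
scene16 handle tilt deg -5.0620640796906455 u range [ -0.78   1.13 101.34 103.75] top line n at x=0 7.434362776620766 85
  => origin (x,n) [ 4.5 -3. ] tip [-55.26   2.29] top corner [5.38 6.96]
  post top (509.40997314453125, 21.623483657836914) 10.91341495513916 100.70384225560986 28
  collar (512.8641967773438, 23.98976707458496) 22.413219451904297 74.89081749387854 89
  block top n 10.97148959456329 109
wrist16 handle tilt deg -4.789539917955534 u range [ 1.3   2.93 98.09 99.39] top line n at x=0 7.371222167428109 1791
  => origin (x,n) [ 0.16 -2.68] tip [-59.63   2.33] top corner [1.   7.29]
  post top (506.395751953125, 21.69073486328125) 8.947527885437012 100.30197877195768 506
  collar (512.3605346679688, 21.064292907714844) 24.793170928955078 74.33517116530585 1578
  block top n 11.627810724798834 2891
wrist16 lip -1.196298822518067 blade px 82 [-3.33087478 -1.48119088  0.24348902] -1.1015482426177259
```

View pics/f.png

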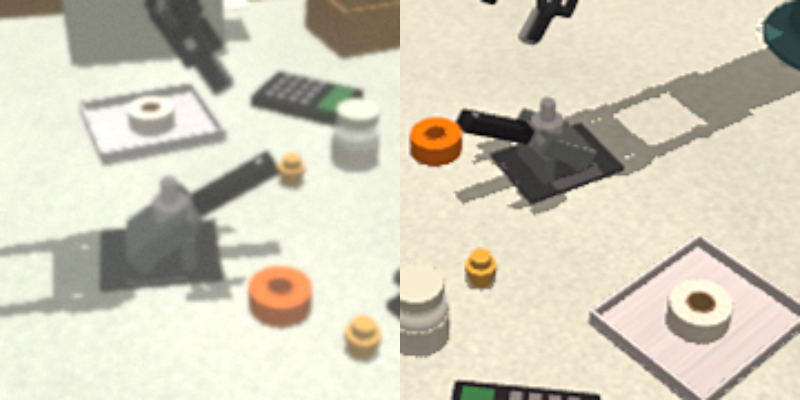

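```bash
python3 -c "
from workcell import order,status
print(status.read_state()['time'],order.finish_job())"
```

```text
the job is handed in; nothing more can be done
30.4 None
```

The roll is in the tray and the scraper is in the slot, but my last check showed the scraper's handle about 1–2 mm short of the mouth. I handed the job in at 30.4 s; both were released and the hand was clear of everything.

- **Roll:** I lifted it straight up off the post, carried it over and set it down in the tray under light contact before letting go. It lies flat near the tray's centre, at about (0.51, 0.31), with its top at 0.032 m.
- **Scraper:** Held square to the slot, it stopped about 4 mm short. The contact positions suggest the handle's top front edge was catching the collar's rim, though I could not see that spot directly. I loosened the grip so it settled, then pushed it further in. I finished by pushing on the handle's end with the closed fingers at about 17 N, and it did not move any more.
- **Checks that disagreed:**
  - The wrist camera puts the remaining gap at 1–2 mm. The side camera roughly agrees, but the scene camera reads about 4 mm, probably from its calibration offset.
  - Released, the handle droops about 4.8° in the slot's clearance, so it is not exactly on the slot's axis.
- **Other things:** I saw no bystander or the orange roll moved in the last pictures, but I did not measure them. The highest wrist force I read was about 20 N.

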